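Put the flat battery pack on charge in the sprung dock

TASK

The battery pack with the red band has run down: put it on charge in the grey sloping dock. Its contact end goes in first, under the hood, and has to push the sprung blue carriage back until the other end can be swung down behind the lower lip; let go so that the pack lies flat and right way up on the bed of the bay, held between the carriage and the lower wall. Leave the green-banded pack where it is.

Things in the scene. Friction and masses are not known exactly. Their poses are not given: they have to be found in the camera images.
- red_pack: battery pack with a red band, the one to charge: dark grey box 120 x 44 x 32 mm (x, y, z), about 0.28 kg, lying flat. Origin at the centre of its underside; x along its length to the contact end (light grey cap, three brass contacts), z out of its top (pale blank label). The red band is round the other end. Grip it across the 44 mm width
- red_contacts (a point): centre of the contact end face of the red-banded pack: at (60, 0, 18) mm in the pack's frame
- green_pack: an identical pack with a green band, already charged; same size and axes, to be left alone
- dock: charging dock, fixed to the worktop: light grey wedge-shaped console, about 175 mm long (x) x 96 mm wide (y) x 157 mm high, sloping up away from the robot at 30 degrees. Origin at the centre of its underside, x axis level, towards the high end
- bay: sloping bay of the dock, for one pack. Origin mid-width where the lower end wall meets the bed; x up the slope (30 degrees above level), y level across, z square to the bed. Bed: plane z = 0, 40 mm wide. Lower end wall: plane x = 0. A seated pack lies on the bed, contact end up the slope, plain end against the lower wall, so its origin is at (60, 0, 0) mm in this frame
- lip (a point): middle of the edge of the retaining lip on the lower end wall, at (4, 0, 37) mm in the bay's frame. The lip is 44 mm wide, juts out 4 mm from the wall and fills 34 to 40 mm above the bed. Just up the slope of the wall, low side guides (to x = 22 mm, 12 mm high) stand 50 mm apart, bevelled inside
- hood_edge (a point): middle of the lower front edge of the fixed hood over the upper end, at (116, 0, 44) mm in the bay's frame. The roof is 88 mm wide, 44 to 51 mm above the bed, and goes on up the slope; its side walls stand 50 mm apart with bevelled lead-ins from x = 112 mm. Between x = 22 and 112 mm the deck beside the bed is open to both sides, 16 mm below the bed, free for fingers
- carriage_face (a point): centre of the contacts on the front face of the sprung blue carriage, 18 mm above the bed; at x = 108 mm in the bay's frame while the carriage is at rest, standing 8 mm out from under the hood; the face is 46 mm wide and reaches from 1 to 42 mm above the bed
- carriage (a joint): how far the carriage is pushed up the slope from rest, 0 to 0.028 m; spring about 2 N at rest plus 0.25 N per mm; 0.012 m with a pack seated. To swing a 120 x 32 mm pack in past the lip it must be pushed back at least 0.021 m
Mind the look-alikes: they are no part of the job. Of the things that look like the dock, the larger one is meant.

How it is judged:
At the end, for the whole second after the job is handed in: the red-banded pack rests flat and right way up in the bay, contact end up the slope: within 5 mm of its seated place along the slope, 6 mm across, 4 mm in height and 0.09 rad in direction, contacts within 8 mm of the carriage's, the carriage held 8 to 17 mm back (x of red_pack in the frame of bay between 0.055 and 0.065 m and y of red_pack in the frame of bay between -0.006 and 0.006 m and z of red_pack in the frame of bay between -0.004 and 0.004 m and angle between the x axis of red_pack and the x axis of bay, either way round below 0.09 rad and x of red_contacts in the frame of bay above 0.11 m and angle between red_pack's own z axis and vertical below 0.8 rad and distance between red_contacts and carriage_face below 0.008 m and value of joint carriage between 0.008 and 0.017 m and linear speed of red_pack below 0.02 m/s); the robot touches nothing.
It fails at once if the green-banded pack is moved more than 30 mm (distance of green_pack from where it was at the start of the episode above 0.03 m).
It also fails if it takes over 38 s, if anything falls off the work surface, if the arm or the gripper's body presses on something with over 40 N, if the wrist force passes 120 N, or if a joint passes its speed limit or range.

ROBOT

A 7-joint arm with a two-finger parallel gripper is mounted at the origin on a cart in front of the work surface, level with it; the furniture and walls round the work are solid. World frame = base frame: x ahead of the robot, y to its left, z up, the work surface at z = 0. Lengths are in m, angles in rad, forces in N, time in s.
With the tool pointing down it reaches from about 0.4 to 0.9 m from the base axis. Payload 5.5 kg.
Tool frame: the origin (TCP) lies midway between the tips of the shut fingers; the grasp point (between the pads) lies arm.hold_point_z behind it (arm.hold_point_z is the distance from the TCP to the grasp point, in m); z points along the fingers, y is the direction in which the jaws open and shut (so a half turn about z gives the same grasp; the last joint's range is limited). The gripper opens to 85 mm and grips with 20 to 120 N. Pads are 22 mm wide; open, the fingers measure 114 mm over their backs; the gripper's body (76 mm by 85 mm) begins 54 mm behind the grasp point. The pads swing forward as they close: fully open they stand 13 mm farther back than shut.
Start: joints at [1.598, 0.501, -0.427, 1.55, 0.221, 1.138, -0.21], TCP at [0.152, -0.632, 0.231] pointing down, gripper open.
Joint ranges: [-2.88, 2.88], [-0.31, 2.03], [-1.54, 1.56], [0.2, 2.42], [-1.41, 4.55], [0.19, 2.02], [-2.57, 2.57]. Speed limits (rad/s): [2.57, 2.57, 3.14, 3.14, 3.14, 3.14, 3.14].

INTERFACE

Orientations are given as a 3x3 rotation matrix whose columns are the frame's x, y, z axes.
In Python, from cell import arm gives the robot as it stands.
- The arm moves only by the tool arm_command, never from a script. Its argument "steps" is a list of rows, each a list of 7 numbers: the shift along the tool's x, y, z in m, then the turn, a rotation vector about the tool's x, y, z in degrees, then the finger opening in m, from 0 to 0.0854. A call has 1 to 10 rows; each row shifts and turns the commanded pose from where the row before left it, along the tool's axes as they then stand; what a row does not reach is not made up. A row lasts 1/8 s, in which the tool goes at most 62.5 mm and 10.7 degrees, less where a joint would pass 70% of its speed; a pose out of reach is approached as far as the arm can. A call with a gripper value outside its range is refused whole. The fingers move at their own pace and stop on an object; the grip force is fixed at half the most. Time passes only in rows, so rows that do not move let the fingers close. It gives the time, the measured TCP pose, the force and the opening at its end, in the units of the state.
- arm.get_state(): the state, without advancing time (a new reading comes with each control period).
- arm.snapshot(name): name is "scene" or "top" or "wrist"; returns a dict with "pixels" (420x560x3 uint8, red, green, blue), "camera_matrix" (3x3 intrinsics, pixels), "k1" (the pictures are not rectified: a ray, as slopes to the right and down, at radius r is drawn at 1 + k1 r^2 times it, then the intrinsics apply), "eye" and "attitude" of the camera in the world; the wrist camera has in their place "tool_from_camera" (4x4, takes a point from camera to tool coordinates, whose origin is the TCP and whose axes are the flange's). Camera axes: x right, y down, z forward; pixel columns grow to the right and rows downward; lengths in m; the calibration is good to about 2 mm. A picture is of the moment at which its call begins: read the wrist's pose just before it. There is no depth.
- arm.finish_job(): hands the job in, once; it reports no verdict.
The state is a dict: "time": time; "joint_positions": joint angles; "qvel": joint speeds; "joint_efforts": joint torques, N m; "ee_pos": TCP position; "ee_rot": TCP orientation; "ft_force": force on the tool from outside, world axes, zero at the start; "moment": the same for the moment, N m; "gripper_width": finger opening in m.
Only numpy, scipy, OpenCV 4.12 (cv2) and the standard library are available. Lean on these libraries where they do the work, as an engineer would, in place of code of your own. Each camera call takes 0.05 s, during which the arm holds its last target.

## Working session

There is one attempt and no reset: what is moved stays moved. The work goes in short steps, Python scripts to look and compute and a tool call to move; the robot and the scene stay as the last step left them, time stands still between calls to the robot, and variables do not carry over. Pictures are saved under pics/ and viewed, and the job is handed in when it is done.

Besides the shell and the picture viewer there is one more tool, called after "Emit:" as name(argument=value, ...) on one line, values as JSON. arm_command: Moves the arm, as the interface text tells. Its arguments: {"type":"object","properties":{"steps":{"type":"array"}},"required":["steps"]}

```bash
ls; mkdir -p pics
python3 - <<'E'
from cell import arm
import cv2,numpy as np
s=arm.get_state();print(s, getattr(arm,'hold_point_z',None))
for n in ["scene","top","wrist"]:
    d=arm.snapshot(n)
    cv2.imwrite(f"pics/{n}0.png",d["pixels"][:,:,::-1])
    print(n,{k:v for k,v in d.items() if k!="pixels"})
E
```

```text
pics
{'time': 0.0, 'joint_positions': array([ 1.59818497,  0.50186742, -0.42678982,  1.55147272,  0.2208048 ,
        1.13829632, -0.21030053]), 'qvel': array([-0.00021809, -0.00065401, -0.00037972, -0.00077858,  0.00027155,
        0.00199381, -0.00150881]), 'joint_efforts': array([ 4.80081526e-04, -5.69531178e+01, -5.81564248e+00, -2.80940348e+01,
        1.06511419e-02,  1.24569435e-02,  5.57047400e-06]), 'ee_pos': array([ 0.15165138, -0.63133414,  0.2302375 ]), 'ee_rot': array([[ 9.72311177e-01,  2.33689569e-01, -4.00882809e-04],
       [ 2.33689904e-01, -9.72309236e-01,  1.94397967e-03],
       [ 6.45057133e-05, -1.98383543e-03, -9.99998030e-01]]), 'ft_force': array([ 0.08398451, -0.58116187,  0.46468142]), 'moment': array([ 0.00908856, -0.01892637, -0.00142212]), 'gripper_width': 0.085059538769204} 0.0187
scene {'camera_matrix': array([[546.25658323,   0.        , 275.92805929],
       [  0.        , 546.25658323, 211.02733524],
       [  0.        ,   0.        ,   1.        ]]), 'k1': -0.01260112095165623, 'eye': array([0.01874837, 0.73326616, 0.85058926]), 'attitude': array(
[... 427 characters left out ...]
813, -0.99448919,  0.10248382],
       [-0.99970652, -0.02299849, -0.00761199],
       [ 0.00992702, -0.10228553, -0.99470555]])}
wrist {'camera_matrix': array([[314.70214904,   0.        , 273.64363002],
       [  0.        , 314.70214904, 206.50617395],
       [  0.        ,   0.        ,   1.        ]]), 'k1': -0.0013066645498357337, 'tool_from_camera': array([[ 4.32690659e-04, -9.49016124e-01, -3.15227236e-01,
         8.19963544e-02],
       [ 9.99999757e-01,  5.82669356e-04, -3.81540825e-04,
        -2.38783382e-04],
       [ 5.45761645e-04, -3.15226994e-01,  9.49016145e-01,
        -1.42398942e-01],
       [ 0.00000000e+00,  0.00000000e+00,  0.00000000e+00,
         1.00000000e+00]])}
```

View pics/scene0.png

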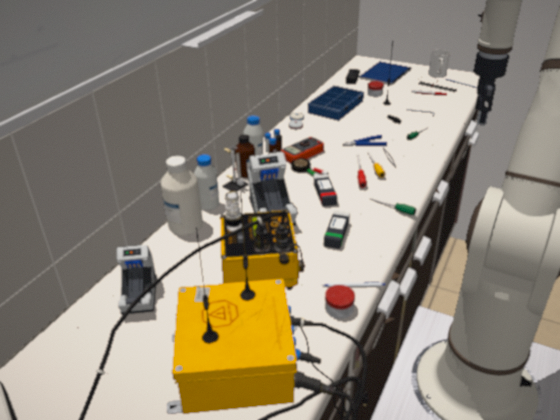

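View pics/top0.png

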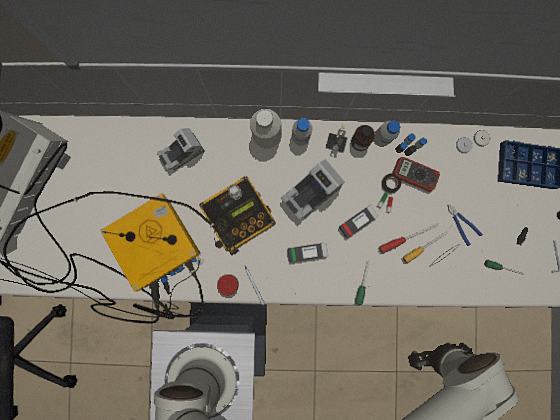

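View pics/wrist0.png

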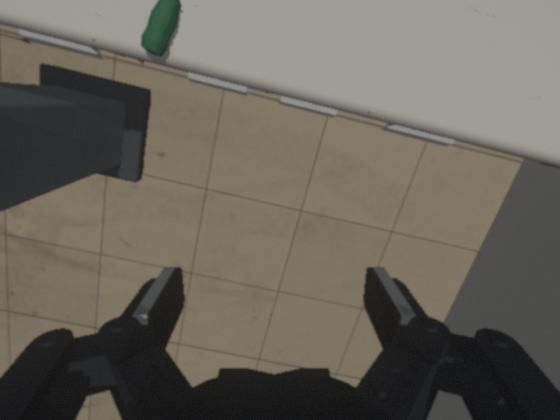

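```bash
cat > h.py <<'E'
import numpy as np,cv2
from cell import arm
def rays(d,uv,st=None):
    K=np.array(d["camera_matrix"]);k=d["k1"]
    uv=np.atleast_2d(np.array(uv,float))
    s=cv2.undistortPoints(uv.reshape(-1,1,2),K,np.array([k,0,0,0,0.])).reshape(-1,2)
    r=np.c_[s,np.ones(len(s))]
    if "eye" in d: R=np.array(d["attitude"]);e=np.array(d["eye"])
    else:
        T=np.array(d["tool_from_camera"]);Rt=np.array(st["ee_rot"]);R=Rt@T[:3,:3];e=Rt@T[:3,3]+np.array(st["ee_pos"])
    v=r@R.T
    return e,v
def onz(d,uv,z,st=None):
    e,v=rays(d,uv,st); t=(z-e[2])/v[:,2]
    return e+v*t[:,None]
def proj(d,P,st=None):
    P=np.atleast_2d(P)
    if "eye" in d: R=np.array(d["attitude"]);e=np.array(d["eye"])
    else:
        T=np.array(d["tool_from_camera"]);Rt=np.array(st["ee_rot"]);R=Rt@T[:3,:3];e=Rt@T[:3,3]+np.array(st["ee_pos"])
    c=(P-e)@R
    s=c[:,:2]/c[:,2:]; s=s*(1+d["k1"]*(s**2).sum(1))[:,None]
    K=np.array(d["camera_matrix"]); return s*K[0,0]+K[:2,2]
def tri(d1,p1,d2,p2,s1=None,s2=None):
    e1,v1=rays(d1,p1,s1);e2,v2=rays(d2,p2,s2)
    out=[]
    for a,b in zip(v1,v2):
        A=np.c_[a,-b];t=np.linalg.lstsq(A,e2-e1,rcond=None)[0]
        x,y=e1+a*t[0],e2+b*t[1];out.append(np.r_[(x+y)/2,np.linalg.norm(x-y)])
    return np.array(out)
def crop(d,name,x0,y0,w,h,f):
    p=d["pixels"][y0:y0+h,x0:x0+w,::-1]
    cv2.imwrite(name,cv2.resize(p,None,fx=f,fy=f,interpolation=cv2.INTER_CUBIC))
E
python3 - <<'E'
from h import *
t=arm.snapshot("top");s=arm.snapshot("scene")
crop(t,"pics/tc.png",260,150,130,100,6);crop(s,"pics/sc.png",220,135,150,115,5)
print(onz(t,[[357,222],[307,253],[313,190]],0.03))
E
```

```text
[[ 0.4998192  -0.46964869  0.03      ]
 [ 0.40097112 -0.31615263  0.03      ]
 [ 0.59653211 -0.33152485  0.03      ]]
```

View pics/tc.png

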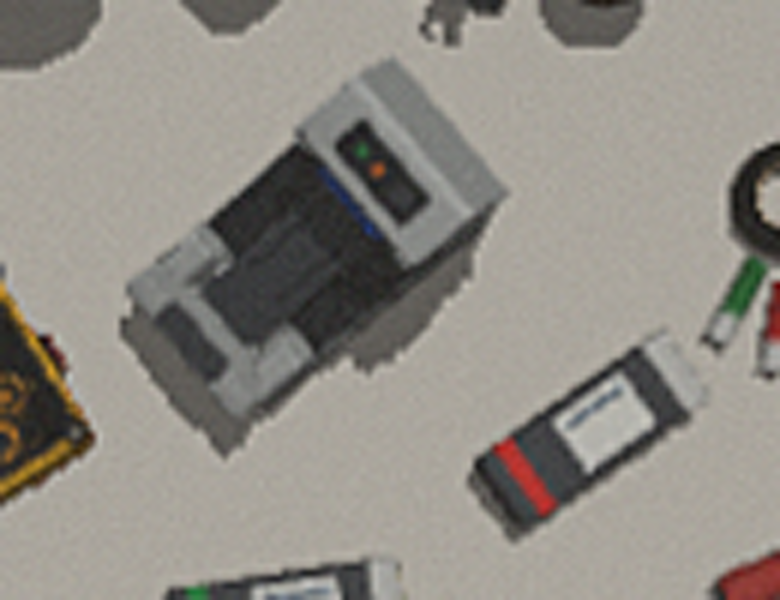

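View pics/sc.png

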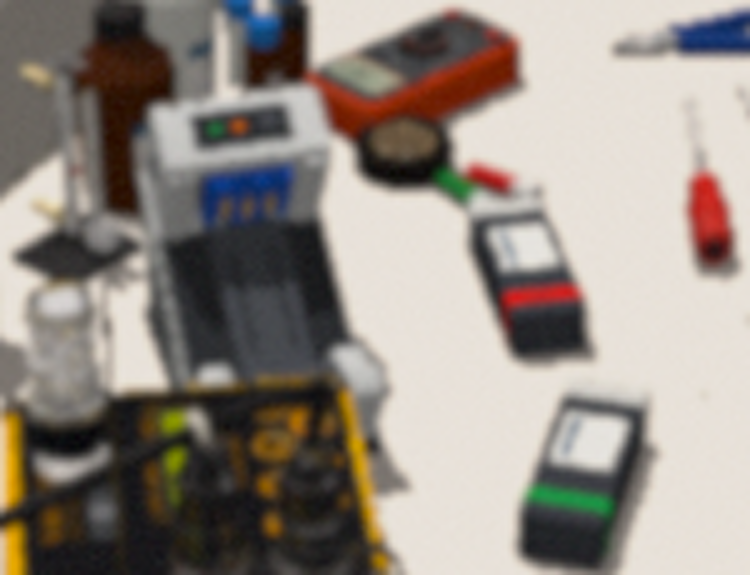

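```bash
cat >> h.py <<'E'
from scipy.spatial.transform import Rotation as Rn
def plan(p0,R0,p1,R1,n,rd=4,rdeg=1):
    p,R=np.array(p0,float),np.array(R0,float);rows=[]
    w=Rn.from_matrix(R0.T@R1).as_rotvec()
    for i in range(n):
        f=(i+1)/n
        pt=p0+(np.array(p1)-p0)*f; Rt=R0@Rn.from_rotvec(w*f).as_matrix()
        sh=np.round(R.T@(pt-p),rd); tv=np.round(np.degrees(Rn.from_matrix(R.T@Rt).as_rotvec()),rdeg)
        p=p+R@sh; R=R@Rn.from_rotvec(np.radians(tv)).as_matrix(); rows.append(list(sh)+list(tv))
    for r in rows: print([float(a) for a in r])
    print("end",p.round(4),"err",(p-p1).round(4)); return p,R
def tooldown(yaw):
    c,s=np.cos(yaw),np.sin(yaw); return np.array([[c,s,0],[s,-c,0],[0,0,-1.]])
def bayR(yaw,pitch):  # tool with x along direction yaw, pitched up by pitch
    x=np.array([np.cos(yaw)*np.cos(pitch),np.sin(yaw)*np.cos(pitch),np.sin(pitch)])
    l=np.array([-np.sin(yaw),np.cos(yaw),0]); z=np.cross(x,l)
    return np.c_[x,-l,-z]
E
python3 - <<'E'
from h import *
s=arm.get_state()
plan(s["ee_pos"],s["ee_rot"],[0.50,-0.34,0.30],tooldown(np.radians(-53)),10)
E
```

```text
[0.0407, -0.0202, -0.0069, -0.0, 0.0, 6.7]
[0.038, -0.0249, -0.0069, -0.0, 0.0, 6.6]
[0.0349, -0.029, -0.0069, -0.0, 0.0, 6.7]
[0.0313, -0.033, -0.0069, -0.0, 0.0, 6.6]
[0.0274, -0.0363, -0.0069, -0.0, 0.0, 6.7]
[0.0229, -0.0392, -0.0069, -0.0, 0.0, 6.6]
[0.0182, -0.0416, -0.0069, -0.0, 0.0, 6.7]
[0.0132, -0.0435, -0.0069, -0.0, 0.0, 6.6]
[0.0082, -0.0447, -0.0069, -0.0, 0.0, 6.7]
[0.0029, -0.0453, -0.0069, -0.0, 0.0, 6.6]
end [ 0.5  -0.34  0.3 ] err [ 0. -0.  0.]
```

Emit:
arm_command(steps=[[0.041,-0.02,-0.007,0,0,6.7,0.085],[0.038,-0.025,-0.007,0,0,6.6,0.085],[0.035,-0.029,-0.007,0,0,6.7,0.085],[0.031,-0.033,-0.007,0,0,6.6,0.085],[0.027,-0.036,-0.007,0,0,6.7,0.085],[0.023,-0.039,-0.007,0,0,6.6,0.085],[0.018,-0.042,-0.007,0,0,6.7,0.085],[0.013,-0.0435,-0.007,0,0,6.6,0.085],[0.008,-0.045,-0.007,0,0,6.7,0.085],[0.003,-0.045,-0.007,0,0,6.6,0.085]])

```text
time: 1.5
ee_pos: [0.5005, -0.3389, 0.3016]
ee_rot: [[0.599, -0.801, 0.0], [-0.801, -0.599, -0.0], [0.0, 0.0, -1.0]]
ft_force: [0.3, -0.1, 0.1]
gripper_width: 0.0851
```

Run:
```python
from h import *
import pickle
s=arm.get_state();print(s["time"],s["ee_pos"],s["ee_rot"],s["joint_positions"],s["qvel"])
w=arm.snapshot("wrist");t=arm.snapshot("top");sc=arm.snapshot("scene")
print(arm.get_state()["ee_pos"])
pickle.dump((s,w,t,sc),open("v1.pkl","wb"))
crop(w,"pics/w1.png",0,0,560,420,1.42)
```

```text
1.5 [ 0.50050828 -0.3389202   0.30155758] [[ 5.98929072e-01 -8.00802076e-01  3.97329728e-05]
 [-8.00802064e-01 -5.98929071e-01 -1.49342753e-04]
 [ 1.43391219e-04  5.76274698e-05 -9.99999988e-01]] [ 0.85931908  0.35470914 -0.40099526  1.58875699  0.14459722  1.22744054
 -2.06749075] [-0.63517311  0.12674867  0.02507668 -0.29810628  0.03407441  0.17539185
 -1.49885051]
[ 0.50225332 -0.3367109   0.30177853]
```

View pics/w1.png

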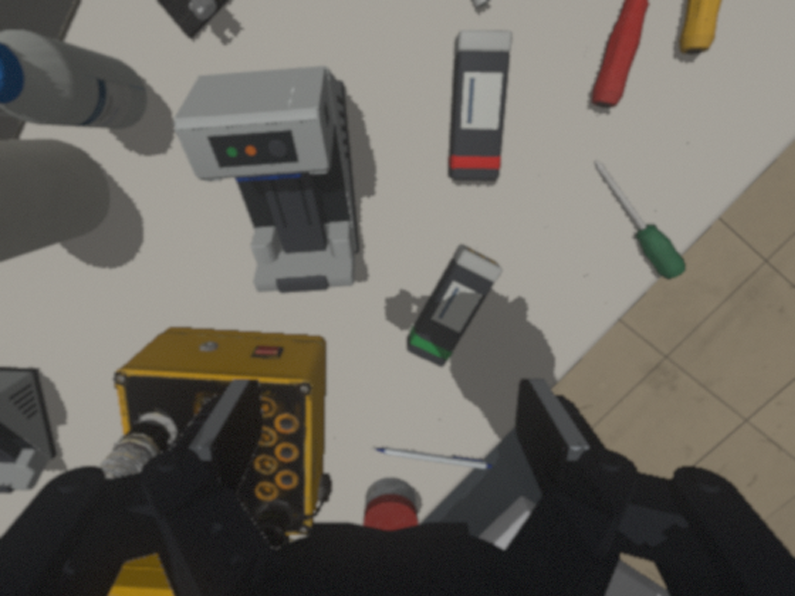

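Run:
```python
from h import *
import pickle
s=arm.get_state();print(s["time"],s["ee_pos"],np.abs(s["qvel"]).max())
w=arm.snapshot("wrist");
pickle.dump((s,w),open("v2.pkl","wb"))
crop(w,"pics/w2d.png",120,40,140,170,3.5)
crop(w,"pics/w2p.png",300,10,80,125,4.8)
```

```text
1.65 [ 0.50225332 -0.3367109   0.30177853] 0.05390758298626839
```

View pics/w2d.png

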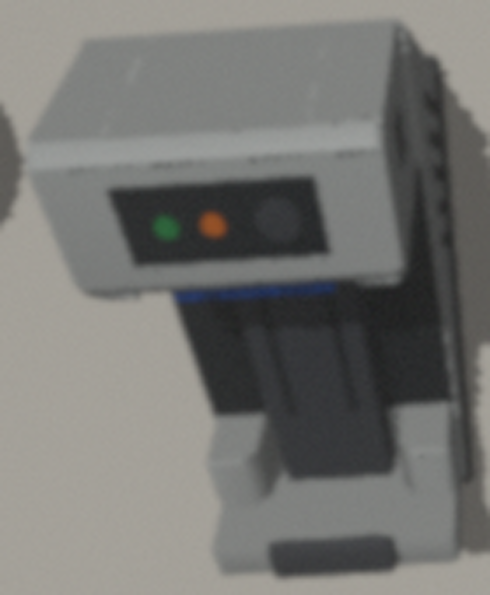

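View pics/w2p.png

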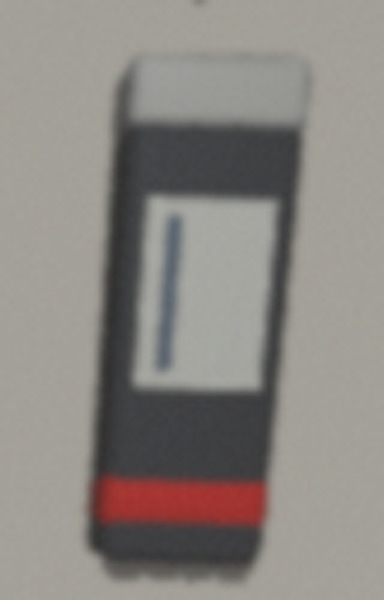

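Run:
```python
from h import *
import pickle
s,w=pickle.load(open("v2.pkl","rb"))
c=np.array([[135,60],[308,62],[257,553],[103,545],[148,197],[278,200],[263,390],[132,388]])/4.8+[300,10]-0.4
P=onz(w,c,0.032,s);print(P[:,:2].round(4))
print("lens",[np.linalg.norm(P[i]-P[j]).round(4) for i,j in [(0,1),(1,2),(2,3),(3,0),(4,5),(5,6)]])
for a,b in [(1,2),(0,3),(4,7),(5,6)]:
    v=P[a]-P[b];print("yaw",np.degrees(np.arctan2(v[1],v[0])))
print("centre",P[:4].mean(0),"label",P[4:].mean(0))
_,_,t,sc=pickle.load(open("v1.pkl","rb"))
c=np.array([[655,335],[708,395],[542,512],[490,452]])/6+[260,150]-0.4
P=onz(t,c,.032);print(P.round(4),P.mean(0))
# red band masks, label
for n,d,st in (("w",w,s),("t",t,None),("s",sc,None)):
    p=d["pixels"].astype(int); m=((p[...,0]>130)&(p[...,1]<70)&(p[...,2]<80)).astype(np.uint8)
    k,l,stt,cen=cv2.connectedComponentsWithStats(m)
    for i in range(1,k):
        if stt[i,4]>15: print(n,stt[i],cen[i],onz(d,cen[i],.032,st).round(4))
```

```text
[[ 0.5564 -0.5077]
 [ 0.523  -0.5326]
 [ 0.4559 -0.4396]
 [ 0.4895 -0.4164]
 [ 0.5344 -0.4869]
 [ 0.5085 -0.5059]
 [ 0.4818 -0.4708]
 [ 0.5088 -0.4507]]
lens [np.float64(0.0417), np.float64(0.1147), np.float64(0.0409), np.float64(0.1131), np.float64(0.0321), np.float64(0.0441)]
yaw -54.17439282691139
yaw -53.78108163610611
yaw -54.64334518846867
yaw -52.78628459932132
centre [ 0.50620783 -0.47407201  0.032     ] label [ 0.50837479 -0.47855757  0.032     ]
[[ 0.5521 -0.5058  0.032 ]
 [ 0.5215 -0.5336  0.032 ]
 [ 0.4592 -0.4477  0.032 ]
 [ 0.4895 -0.4205  0.032 ]] [ 0.50557424 -0.47688642  0.032     ]
w [429   0  29  72 681] [443.55359765  35.22320117] [[ 0.4401 -0.5795  0.032 ]]
w [322 110  33   9 251] [337.82868526 113.94023904] [[ 0.48   -0.4378  0.032 ]]
t [382 238  23  12  90] [392.51111111 243.95555556] [[ 0.434  -0.5804  0.032 ]]
s [369  81  14   6  63] [375.79365079  83.71428571] [[ 0.6148 -1.2422  0.032 ]]
s [284 143  39  15 123] [302.37398374 151.46341463] [[ 0.6433 -0.6246  0.032 ]]
s [359 171   7  12  62] [361.20967742 177.22580645] [[ 0.427  -0.5577  0.032 ]]
s [321 192  14   5  47] [327.19148936 193.55319149] [[ 0.4814 -0.4372  0.032 ]]
s [326 286  28  20 425] [339.64705882 295.33411765] [[ 0.3028 -0.0811  0.032 ]]
```

Run:
```python
from h import *
import pickle
s,w=pickle.load(open("v2.pkl","rb"));_,_,t,sc=pickle.load(open("v1.pkl","rb"))
crop(t,"pics/tcd.png",275,155,75,75,8)
# lipL,lipR(upslope corners), hood front corners L,R, hood bend corners L,R
cw=np.array([[272,545],[395,538],[84,290],[402,280],[30,160],[382,148]])/3.5+[120,40]-.4
ct=np.array([[165,312],[222,378],[298,132],[408,262],[362,85],[468,215]])/6+[260,150]-.4
T=tri(w,cw,t,ct,s,None);print(T.round(4))
for a,b in [(0,1),(2,3),(4,5)]:
    v=T[b]-T[a];print(np.linalg.norm(v[:3]),np.degrees(np.arctan2(v[1],v[0]))+0)
```

```text
[[ 5.585e-01 -2.506e-01  5.530e-02  6.200e-03]
 [ 5.249e-01 -2.799e-01  5.340e-02  4.700e-03]
 [ 6.360e-01 -3.122e-01  1.424e-01  3.400e-03]
 [ 5.724e-01 -3.657e-01  1.409e-01  6.000e-04]
 [ 6.521e-01 -3.396e-01  1.755e-01  1.000e-03]
 [ 5.912e-01 -3.906e-01  1.711e-01  9.000e-04]]
0.04472257850353775 -138.9088364962056
0.0831044176283345 -139.9001683995941
0.0794772396332254 -140.08093565829043
```

View pics/tcd.png

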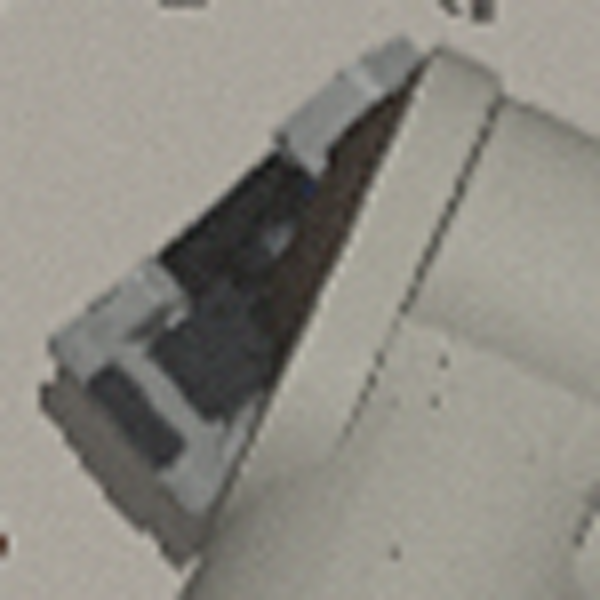

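Run:
```python
from h import *
s=arm.get_state()
plan(s["ee_pos"],s["ee_rot"],[0.535,-0.26,0.23],tooldown(np.radians(-50)),4,3)
```

```text
[-0.01, -0.019, 0.018, 0.0, -0.0, -0.7]
[-0.011, -0.019, 0.018, 0.0, -0.0, -0.7]
[-0.01, -0.019, 0.017, 0.0, -0.0, -0.7]
[-0.009, -0.019, 0.018, 0.0, -0.0, -0.7]
end [ 0.5352 -0.2605  0.2303] err [ 0.0002 -0.0005  0.0003]
```

Emit:
arm_command(steps=[[-0.01,-0.019,0.018,0,0,-0.7,0.085],[-0.011,-0.019,0.018,0,0,-0.7,0.085],[-0.01,-0.019,0.018,0,0,-0.7,0.085],[-0.009,-0.019,0.018,0,0,-0.7,0.085],[0,0,0,0,0,0,0.085]])

```text
time: 2.33
ee_pos: [0.5348, -0.2582, 0.2272]
ee_rot: [[0.644, -0.765, -0.003], [-0.765, -0.644, 0.003], [-0.004, 0.0, -1.0]]
ft_force: [-0.7, -0.6, -0.1]
gripper_width: 0.0851
```

Run:
```python
from h import *
import pickle
arm.snapshot("wrist")
s=arm.get_state();print(s["time"],s["ee_pos"],np.abs(s["qvel"]).max(),s["joint_positions"])
w=arm.snapshot("wrist");
pickle.dump((s,w),open("v3.pkl","wb"))
crop(w,"pics/w3.png",0,0,560,420,1.42)
```

```text
2.375 [ 0.5348031  -0.26033165  0.22838852] 0.031544281847361945 [ 0.7430294   0.40603926 -0.43296255  1.69638903  0.18835416  1.0822598
 -2.19237228]
```

View pics/w3.png

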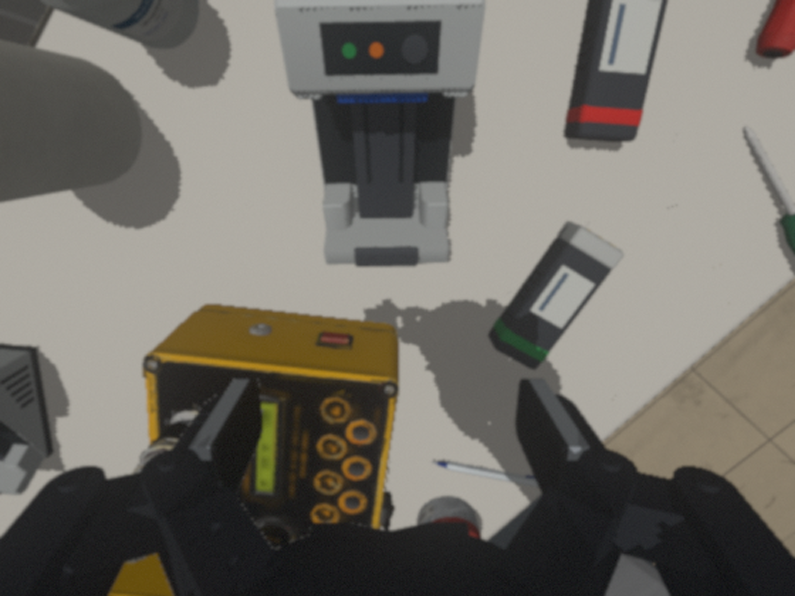

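Run:
```python
from h import *
import pickle
s,w=pickle.load(open("v3.pkl","rb"))
crop(w,"pics/w3d.png",190,0,160,195,4)
```

```text
(no output)
```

View pics/w3d.png

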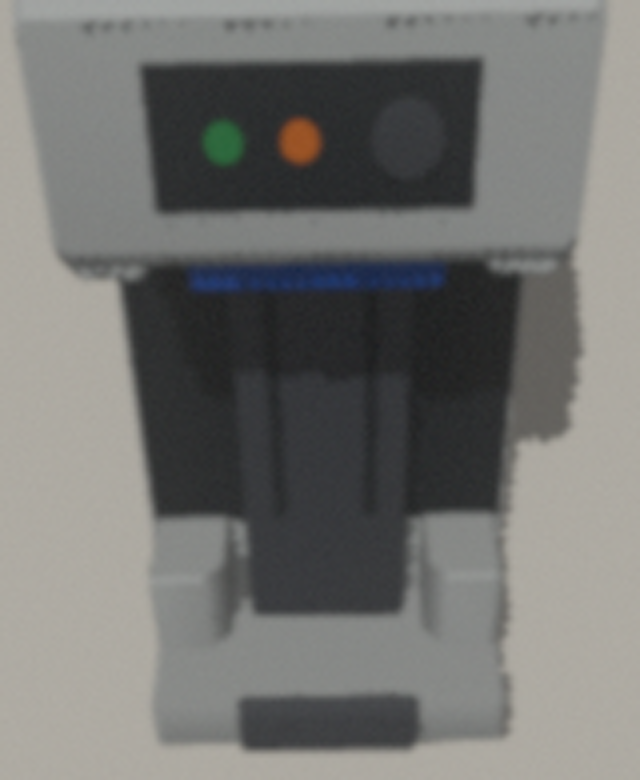

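```bash
cat > fit.py <<'E'
from h import *
import pickle
from scipy.optimize import least_squares
def bay(q):
    x,y,z,yaw=q;R=bayR(yaw,np.radians(30));R=np.c_[R[:,0],-R[:,1],-R[:,2]];return R,np.array([x,y,z])
def fit(obs,q0=(0.556,-0.2815,0.039,np.radians(-50))):
    def f(q):
        R,o=bay(q);return np.concatenate([(proj(d,np.array(B)@R.T/1000+o,st)-uv).ravel() for d,st,B,uv in obs])
    r=least_squares(f,q0,loss="soft_l1");return r
E
python3 - <<'E'
from fit import *
s,w=pickle.load(open("v3.pkl","rb"));s2,w2=pickle.load(open("v2.pkl","rb"));_,_,t,sc=pickle.load(open("v1.pkl","rb"))
B=[[116,44,51],[116,-44,51],[0,20,0],[0,-20,0],[4,22,34],[4,-22,34]]
u3=np.array([[62,255],[572,248],[253,612],[402,612],[243,697],[418,697]])/4+[190,0]-.4
u2=np.array([[80,285],[402,275],[292,475],[393,472],[272,545],[395,538]])/3.5+[120,40]-.4
for obs in ([(w,s,B,u3)],[(w2,s2,B,u2)],[(w,s,B,u3),(w2,s2,B,u2)]):
    r=fit(obs);print(r.x.round(4),np.degrees(r.x[3]).round(2));print(r.fun.reshape(-1,2).round(1).tolist())
E
```

```text
[ 0.5566 -0.2817  0.0395 -0.8604] -49.29
[[-1.9, 1.0], [2.7, 0.9], [-0.2, 0.1], [0.7, -0.3], [-1.3, -2.0], [0.4, -2.6]]
[ 0.5557 -0.2829  0.0409 -0.8589] -49.21
[[-0.3, 2.7], [2.1, -0.2], [-0.7, 1.1], [0.8, 0.2], [-0.8, -2.3], [-0.3, -2.3]]
[ 0.5563 -0.2819  0.0381 -0.8582] -49.17
[[-1.2, 1.5], [2.6, 1.1], [0.3, 0.0], [1.0, -0.5], [-0.8, -2.2], [0.7, -2.9], [-0.3, 3.0], [1.1, 0.0], [-1.1, 0.9], [0.2, 0.0], [-1.1, -2.6], [-0.9, -2.6]]
```

Run:
```python
from fit import *
s,w=pickle.load(open("v3.pkl","rb"));s2,w2=pickle.load(open("v2.pkl","rb"))
for hz in (51,):
  for L in ([4,40],[4,37],[2,40]):
    B=[[116,42,hz],[116,-42,hz],[0,20,0],[0,-20,0],[L[0],22,L[1]],[L[0],-22,L[1]]]
    u3=np.array([[62,255],[572,248],[253,612],[402,612],[243,697],[418,697]])/4+[190,0]-.4
    u2=np.array([[80,285],[402,275],[292,475],[393,472],[272,545],[395,538]])/3.5+[120,40]-.4
    r=fit([(w,s,B,u3),(w2,s2,B,u2)]);print(L,r.x.round(4),np.degrees(r.x[3]).round(2),r.cost.round(1));print(r.fun.reshape(-1,2).round(1).tolist())
q=r.x
R,o=bay(q)
# check guides, carriage
B=np.array([[22,25,12],[22,-25,12],[108,23,42],[108,-23,42],[4,22,34],[4,22,40]])
print(((proj(w,B@R.T/1000+o,s)-[190,0])*4).round(0).tolist())
```

```text
[4, 40] [ 0.5569 -0.2825  0.0378 -0.86  ] -49.27 9.3
[[1.9, -0.0], [-0.3, -0.1], [0.2, -0.8], [0.9, -1.3], [-1.2, 1.0], [0.9, 0.4], [1.8, 1.8], [-0.9, -0.7], [-1.2, 0.2], [0.2, -0.6], [-1.9, 0.2], [-1.3, 0.2]]
[4, 37] [ 0.5566 -0.2823  0.0407 -0.8584] -49.18 8.5
[[1.0, 0.3], [0.3, 0.0], [0.1, 0.0], [1.1, -0.6], [-1.1, 0.0], [1.0, -0.6], [0.7, 2.6], [-1.3, -0.2], [-1.6, 1.0], [-0.0, 0.1], [-2.0, -0.6], [-1.3, -0.6]]
[2, 40] [ 0.5571 -0.2827  0.0361 -0.8607] -49.31 11.7
[[2.4, -0.2], [-0.7, -0.1], [0.3, -1.3], [0.8, -1.8], [-1.0, 1.9], [0.7, 1.3], [2.5, 1.4], [-0.7, -1.0], [-1.0, -0.3], [0.3, -1.1], [-1.2, 0.7], [-0.9, 0.8]]
[[225.0, 565.0], [429.0, 562.0], [191.0, 274.0], [449.0, 270.0], [238.0, 680.0], [237.0, 697.0]]
```

Run:
```python
from h import *
s=arm.get_state();p=s["ee_pos"];y=np.radians(-50)
plan(p,tooldown(y),[0.52,-0.37,0.235],tooldown(y+np.radians(88)),9,3)
plan(np.array([0.52,-0.37,0.235]),tooldown(y+np.radians(88)),[0.506,-0.475,0.22],tooldown(y+np.radians(176)),9,3)
```

```text
[0.008, 0.009, -0.001, 0.0, 0.0, -9.8]
[0.007, 0.01, -0.0, 0.0, 0.0, -9.8]
[0.004, 0.011, -0.001, 0.0, 0.0, -9.7]
[0.003, 0.012, -0.001, 0.0, 0.0, -9.8]
[0.001, 0.012, -0.0, 0.0, 0.0, -9.8]
[-0.002, 0.012, -0.001, 0.0, 0.0, -9.8]
[-0.003, 0.012, -0.0, 0.0, 0.0, -9.7]
[-0.006, 0.011, -0.001, 0.0, 0.0, -9.8]
[-0.007, 0.01, -0.001, 0.0, 0.0, -9.8]
end [ 0.5201 -0.3704  0.2352] err [ 0.0001 -0.0004  0.0002]
[-0.008, 0.008, 0.002, 0.0, 0.0, -9.8]
[-0.01, 0.007, 0.001, 0.0, 0.0, -9.8]
[-0.011, 0.005, 0.002, 0.0, 0.0, -9.7]
[-0.011, 0.003, 0.002, 0.0, 0.0, -9.8]
[-0.012, 0.001, 0.001, 0.0, 0.0, -9.8]
[-0.012, -0.001, 0.002, 0.0, 0.0, -9.8]
[-0.011, -0.003, 0.002, 0.0, 0.0, -9.7]
[-0.011, -0.005, 0.001, 0.0, 0.0, -9.8]
[-0.01, -0.006, 0.002, 0.0, 0.0, -9.8]
end [ 0.5062 -0.4753  0.22  ] err [ 0.0002 -0.0003 -0.    ]
```

Emit:
arm_command(steps=[[0.008,0.009,-0.001,0,0,-9.8,0.085],[0.007,0.01,0,0,0,-9.8,0.085],[0.004,0.011,-0.001,0,0,-9.8,0.085],[0.003,0.012,-0.001,0,0,-9.8,0.085],[0.001,0.012,0,0,0,-9.8,0.085],[-0.002,0.012,-0.001,0,0,-9.8,0.085],[-0.003,0.012,0,0,0,-9.8,0.085],[-0.006,0.011,-0.001,0,0,-9.8,0.085],[-0.007,0.01,-0.001,0,0,-9.8,0.085]])

```text
time: 3.55
ee_pos: [0.5192, -0.3728, 0.2362]
ee_rot: [[0.786, 0.618, 0.001], [0.618, -0.786, -0.002], [-0.001, 0.002, -1.0]]
ft_force: [0.8, -0.1, 0.1]
gripper_width: 0.0847
```

Emit:
arm_command(steps=[[-0.008,0.008,0.002,0,0,-9.8,0.085],[-0.01,0.007,0.001,0,0,-9.8,0.085],[-0.011,0.005,0.002,0,0,-9.8,0.085],[-0.011,0.003,0.002,0,0,-9.8,0.085],[-0.012,0.001,0.001,0,0,-9.8,0.085],[-0.012,-0.001,0.002,0,0,-9.8,0.085],[-0.011,-0.003,0.002,0,0,-9.8,0.085],[-0.011,-0.005,0.001,0,0,-9.8,0.085],[-0.01,-0.006,0.002,0,0,-9.8,0.085],[0,0,0,0,0,0,0.085]])

```text
time: 4.8
ee_pos: [0.5046, -0.4785, 0.2201]
ee_rot: [[-0.586, 0.811, -0.0], [0.811, 0.586, -0.001], [-0.0, -0.001, -1.0]]
ft_force: [-0.2, 0.3, -0.2]
gripper_width: 0.0848
```

Run:
```python
from h import *
import pickle
arm.snapshot("wrist")
s=arm.get_state();print(s["time"],s["ee_pos"],s["ee_rot"][:,0],np.abs(s["qvel"]).max(),s["joint_positions"])
w=arm.snapshot("wrist");
pickle.dump((s,w),open("v4.pkl","wb"))
crop(w,"pics/w4.png",0,0,560,420,1.42)
```

```text
4.85 [ 0.50524802 -0.47715325  0.22034668] [-5.85407591e-01  8.10739116e-01 -1.97315969e-04] 0.01799401090891806 [ 1.31245368  0.76048358 -0.98570706  1.4220052   0.63958308  1.29835443
  0.9102385 ]
```

View pics/w4.png

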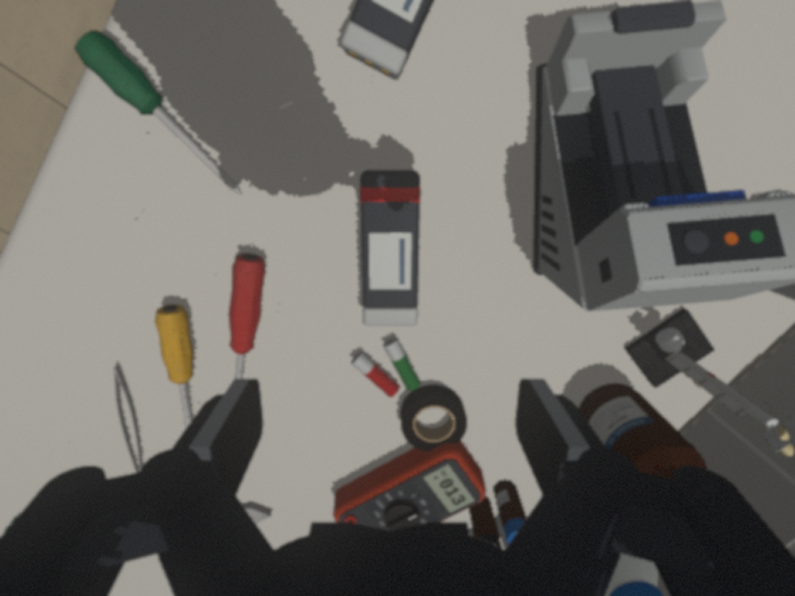

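Run:
```python
from h import *
import pickle
s,w=pickle.load(open("v4.pkl","rb"))
crop(w,"pics/w4p.png",240,110,70,130,4.6)
crop(w,"pics/w4d.png",350,0,210,225,3.6)
```

```text
(no output)
```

View pics/w4p.png

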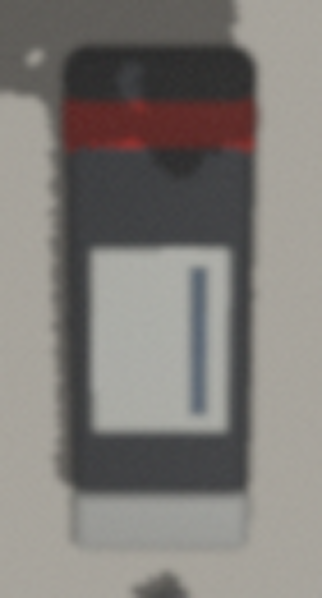

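View pics/w4d.png

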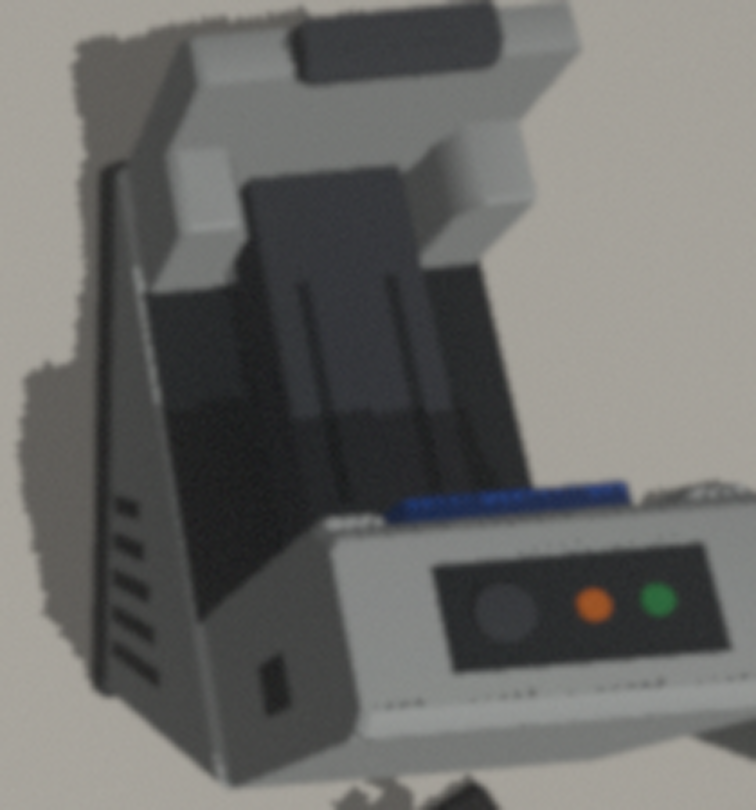

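Run:
```python
from fit import *
s,w=pickle.load(open("v3.pkl","rb"));s2,w2=pickle.load(open("v2.pkl","rb"));s4,w4=pickle.load(open("v4.pkl","rb"))
B4=[[4,-22,34],[4,22,34],[0,-20,0],[0,20,0],[116,-43,51],[108,-23,42],[108,23,42]]
u4=np.array([[308,83],[497,68],[248,185],[402,168],[335,540],[402,500],[628,485]])/3.6+[350,0]-.4
B=[[116,42,51],[116,-42,51],[0,20,0],[0,-20,0],[4,22,38],[4,-22,38]]
u3=np.array([[62,255],[572,248],[253,612],[402,612],[243,697],[418,697]])/4+[190,0]-.4
u2=np.array([[80,285],[402,275],[292,475],[393,472],[272,545],[395,538]])/3.5+[120,40]-.4
for obs in ([(w4,s4,B4,u4)],[(w,s,B,u3),(w4,s4,B4,u4)],[(w,s,B,u3),(w2,s2,B,u2),(w4,s4,B4,u4)]):
    r=fit(obs);print(r.x.round(4),np.degrees(r.x[3]).round(2),r.cost.round(1));print(r.fun.reshape(-1,2).round(1).tolist())
c=np.array([[66,48],[256,48],[246,548],[72,546],[90,247],[232,247],[229,432],[93,432]])/4.6+[240,110]-.4
P=onz(w4,c,0.032,s4);print(P[:,:2].round(4))
print("lens",[np.linalg.norm(P[i]-P[j]).round(4) for i,j in [(0,1),(1,2),(2,3),(3,0),(4,5),(5,6)]])
for a,b in [(2,1),(3,0),(7,4),(6,5)]:
    v=P[a]-P[b];print("yaw",np.degrees(np.arctan2(v[1],v[0])))
print("centre",P[:4].mean(0),"label",P[4:].mean(0))
```

```text
[ 0.5559 -0.281   0.0385 -0.8694] -49.81 8.3
[[-1.4, 2.4], [0.2, 2.1], [-0.1, -1.9], [0.5, -0.8], [-0.9, -2.9], [0.2, 0.6], [1.1, -0.0]]
[ 0.5566 -0.2816  0.0383 -0.864 ] -49.5 13.6
[[1.8, 1.1], [-0.4, 1.6], [-0.1, 0.0], [0.6, -0.3], [-1.5, 0.6], [0.4, 0.1], [-1.5, 3.9], [0.0, 3.2], [-0.1, -0.7], [0.5, 0.2], [-0.4, -1.4], [0.6, 2.0], [1.5, 1.0]]
[ 0.5565 -0.2819  0.0386 -0.8621] -49.39 19.7
[[1.9, 0.9], [-0.0, 1.1], [0.1, -0.1], [0.9, -0.5], [-1.2, 0.5], [0.7, 0.0], [1.7, 2.6], [-0.9, 0.2], [-1.3, 0.9], [0.1, 0.1], [-1.8, -0.3], [-1.3, -0.2], [-1.7, 4.1], [-0.1, 3.3], [-0.2, -0.5], [0.4, 0.3], [-0.4, -0.9], [0.6, 2.3], [1.6, 1.2]]
[[ 0.4527 -0.4367]
 [ 0.4867 -0.4122]
 [ 0.5565 -0.5086]
 [ 0.5214 -0.5333]
 [ 0.4824 -0.4698]
 [ 0.5089 -0.4507]
 [ 0.5351 -0.487 ]
 [ 0.5087 -0.5061]]
lens [np.float64(0.0419), np.float64(0.1191), np.float64(0.0429), np.float64(0.1185), np.float64(0.0327), np.float64(0.0448)]
yaw -54.088824396617035
yaw -54.56005695105777
yaw -54.05353257365789
yaw -54.12356097640673
centre [ 0.50433884 -0.47268009  0.032     ] label [ 0.50877983 -0.47839712  0.032     ]
```

Emit:
arm_command(steps=[[0.004,0.001,0.035,0,0,0,0.085],[0.004,0.001,0.045,0,0,0,0.085],[0,0,0.045,0,0,0,0.085],[0,0,0.04,0,0,0,0.085],[0,0,0.025,0,0,0,0.085],[0,0,0,0,0,0,0.085]])

```text
time: 5.65
ee_pos: [0.5022, -0.467, 0.0288]
ee_rot: [[-0.59, 0.807, -0.002], [0.807, 0.59, 0.002], [0.003, -0.001, -1.0]]
ft_force: [0.6, -0.9, 0.2]
gripper_width: 0.0847
```

Run:
```python
from h import *
import pickle
s=arm.get_state();print(s["time"],s["ee_pos"],s["ee_rot"],np.abs(s["qvel"]).max())
w=arm.snapshot("wrist");s=arm.get_state();print(s["ee_pos"])
pickle.dump((s,w),open("v5.pkl","wb"))
crop(w,"pics/w5.png",80,50,400,300,2)
```

```text
5.65 [ 0.50220473 -0.46698186  0.0288057 ] [[-5.90238688e-01  8.07225317e-01 -2.36171355e-03]
 [ 8.07223538e-01  5.90242871e-01  1.87423463e-03]
 [ 2.90691422e-03 -8.00184977e-04 -9.99995455e-01]] 0.038494320467389674
[ 0.50345346 -0.46769808  0.03066506]
```

View pics/w5.png

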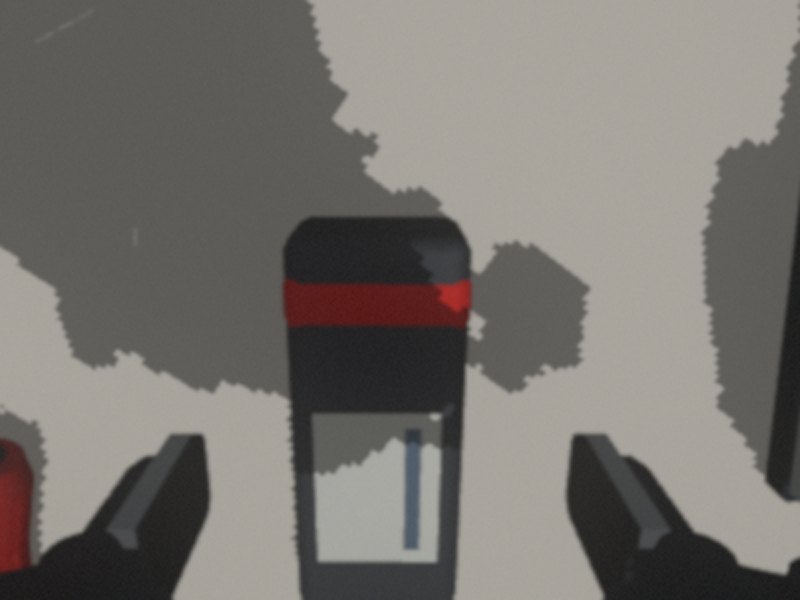

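Run:
```python
from h import *
import pickle
s,w=pickle.load(open("v5.pkl","rb"))
P=onz(w,[[377/2+80,217/2+50],[287/2+80,300/2+50],[470/2+80,300/2+50]],0.032,s)
T=(P-s["ee_pos"])@s["ee_rot"];print(P.round(4),T.round(4))
```

```text
[[ 0.4688 -0.4225  0.032 ]
 [ 0.4632 -0.4508  0.032 ]
 [ 0.4978 -0.4255  0.032 ]] [[ 0.0569 -0.0013 -0.0013]
 [ 0.0374 -0.0226 -0.0013]
 [ 0.0374  0.0204 -0.0013]]
```

Emit:
arm_command(steps=[[0.002,-0.001,0.015,0,0,0,0.085],[0,0,0.0125,0,0,0,0.085],[0,0,0,0,0,0,0.06],[0,0,0,0,0,0,0.03],[0,0,0,0,0,0,0.03],[0,0,0,0,0,0,0.03],[0,0,0,0,0,0,0.03]])

```text
time: 6.58
ee_pos: [0.5015, -0.4674, 0.0036]
ee_rot: [[-0.591, 0.807, 0.001], [0.807, 0.591, -0.001], [-0.001, 0.0, -1.0]]
ft_force: [-0.6, -1.8, 4.7]
gripper_width: 0.043
```

Emit:
arm_command(steps=[[0,0,-0.03,0,0,0,0.03],[0,0,-0.05,0,0,0,0.03],[0,0,-0.055,0,0,0,0.03],[0,0,-0.055,0,0,0,0.03],[0,0,-0.03,0,0,0,0.03],[0,0,0,0,0,0,0.03]])

```text
time: 7.32
ee_pos: [0.5023, -0.4671, 0.2249]
ee_rot: [[-0.591, 0.807, 0.003], [0.807, 0.591, -0.002], [-0.004, 0.001, -1.0]]
ft_force: [0.2, -0.2, -3.9]
gripper_width: 0.0431
```

Run:
```python
from h import *
import pickle
arm.snapshot("wrist")
s=arm.get_state();print(s["time"],s["ee_pos"],np.abs(s["qvel"]).max(),s["ft_force"])
w=arm.snapshot("wrist");sc=arm.snapshot("scene")
pickle.dump((s,w,sc),open("v6.pkl","wb"))
crop(w,"pics/w6.png",80,50,400,300,2)
crop(sc,"pics/s6.png",100,50,400,300,2)
```

```text
7.375 [ 0.50097438 -0.4666964   0.22235217] 0.035550930475174984 [-0.31725848  0.50194793 -4.20114752]
```

View pics/w6.png

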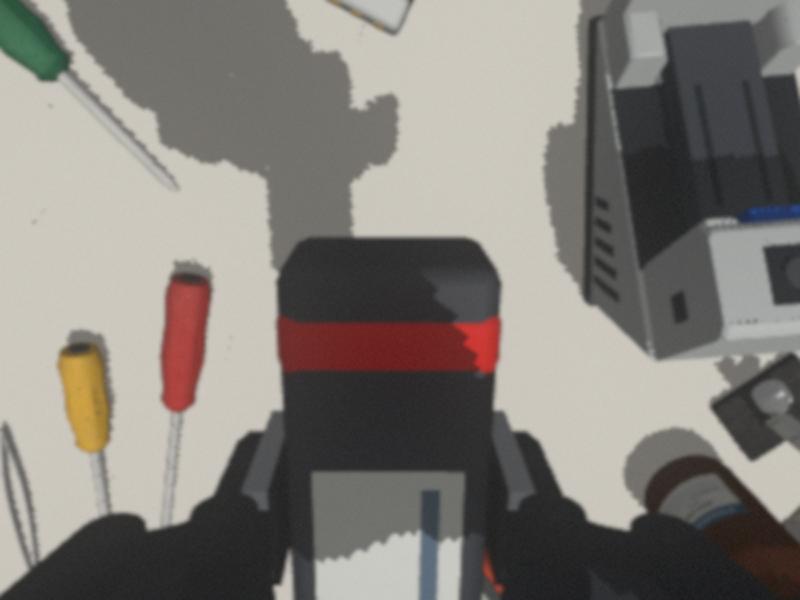

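View pics/s6.png

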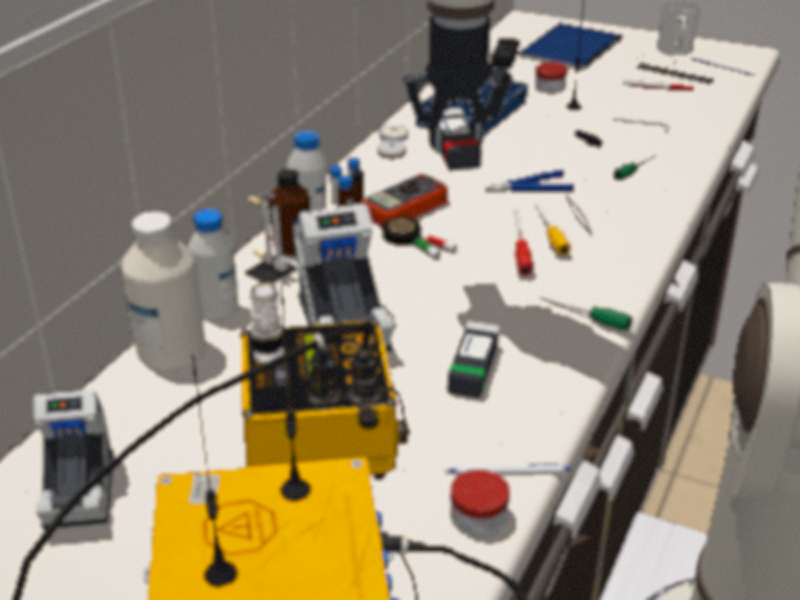

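Run:
```python
from h import *
import pickle
s,w,sc=pickle.load(open("v6.pkl","rb"))
T=np.array(w["tool_from_camera"])
K=w["camera_matrix"]
def ontool(uv,z):
    u=cv2.undistortPoints(np.array(uv,float).reshape(-1,1,2),K,np.array([w["k1"],0,0,0.,0])).reshape(-1,2)
    v=np.c_[u,np.ones(len(u))]@T[:3,:3].T;t=(z-T[2,3])/v[:,2];return T[:3,3]+v*t[:,None]
uv=np.array([[390,239],[279,345],[500,345],[279,318],[279,371],[312,470],[466,470]])/2+[80,50]-.25
print(ontool(uv,-.0284).round(4));print(ontool(uv[:1],-.0264).round(4))
```

```text
[[ 0.0576  0.0013 -0.0284]
 [ 0.0367 -0.0202 -0.0284]
 [ 0.0367  0.0227 -0.0284]
 [ 0.0423 -0.0199 -0.0284]
 [ 0.0313 -0.0205 -0.0284]
 [ 0.0089 -0.0148 -0.0284]
 [ 0.0089  0.0172 -0.0284]]
[[ 0.0572  0.0014 -0.0264]]
```

```bash
cat > tgt.py <<'E'
from fit import *
Q=[0.5564,-0.2817,0.0385,np.radians(-49.5)]
XG,ZG=-0.0072,0.0036
RB,OB=bay(Q)
def pose(xtop,zc,th,y=0,up=0):
    """xtop: bay x (mm) of pack's top contact corner, zc: bay z of bottom contact corner, th deg tilt (plain end up)"""
    t=np.radians(th);c,s_=np.cos(t),np.sin(t)
    ex=np.array([c,0,-s_]);ez=np.array([s_,0,c]);ey=np.array([0,1,0.])
    bot=np.array([xtop-32*s_,y,zc+up])   # contact bottom corner
    org=bot-60*ex
    tcp=org+(XG*ex+ZG*ez)*1000
    R=RB@np.c_[-ex,ey,-ez]
    return RB@tcp/1000+OB,R,org
def where(s):
    """pack pose in bay from tool state"""
    p=(np.array(s["ee_pos"])-OB)@RB*1000;R=RB.T@s["ee_rot"]
    ex,ez=-R[:,0],-R[:,2]
    org=p-(XG*ex+ZG*ez)*1000; th=np.degrees(np.arctan2(-ex[2],ex[0]))
    cb=org+60*ex;ct=cb+32*ez;pb=org-60*ex
    f=np.array(s["ft_force"])@RB
    print("t",s["time"],"org",org.round(1),"th",th.round(1),"yawerr",np.degrees(np.arctan2(ex[1],ex[0])).round(2),"\n contact bot",cb.round(1),"top",ct.round(1),"plain bot",pb.round(1),"F bay",f.round(1),"grip",round(s["gripper_width"],4),"j",np.round(s["joint_positions"],2),"qd",np.abs(s["qvel"]).max().round(3))
E
python3 - <<'E'
from tgt import *
s=arm.get_state();where(s)
pA,RA,_=pose(90,5,25,up=75)
plan(s["ee_pos"],s["ee_rot"],pA,RA,5,3)
pB,RB_,_=pose(90,5,25);print(pA,pB)
plan(pA,RA,pB,RB_,4,4)
E
```

```text
t 7.475 org [ 184.9 -163.6   98.7] th 30.2 yawerr -4.95 
 contact bot [ 236.6 -168.    68.6] top [ 252.7 -168.    96.3] plain bot [ 133.2 -159.1  128.8] F bay [-2.  -0.4 -3.5] grip 0.0434 j [ 1.32  0.75 -0.99  1.45  0.63  1.29  0.91] qd 0.012
[0.031, 0.03, 0.015, -0.1, -1.0, -0.9]
[0.031, 0.031, 0.015, 0.0, -1.1, -0.8]
[0.031, 0.031, 0.014, -0.1, -1.0, -0.9]
[0.031, 0.032, 0.014, 0.0, -1.1, -0.8]
[0.03, 0.032, 0.013, -0.1, -1.0, -0.9]
end [ 0.5295 -0.2508  0.1441] err [-0.0002 -0.0003  0.0004]
[ 0.52975464 -0.25050229  0.14374958] [ 0.55410894 -0.27901752  0.07879767]
[-0.0079, -0.0, 0.017, 0.0, 0.0, 0.0]
[-0.0079, 0.0, 0.017, 0.0, 0.0, 0.0]
[-0.008, 0.0, 0.017, 0.0, 0.0, 0.0]
[-0.0079, 0.0, 0.017, 0.0, 0.0, 0.0]
end [ 0.5541 -0.279   0.0788] err [ 0. -0. -0.]
```

Run:
```python
from tgt import *
s3,w3=pickle.load(open("v3.pkl","rb"))
for z in (0.06,0.09,.12):
    P=onz(w3,np.array([[205,306],[398,325],[400,385],[145,358]])/1.42,z,s3)
    print(z,P[:,:2].round(3).tolist(),((P-OB)@RB*1000).round(0).tolist())
# triangulate box corner (front panel bolts) with top
t=pickle.load(open("v1.pkl","rb"))[2]
s=arm.get_state()
p1=np.array([.5298,-.2505,.235]); _,RA,_=pose(90,5,25,up=75)
plan(s["ee_pos"],s["ee_rot"],p1,RA,5,3)
plan(p1,RA,pose(90,5,25,up=40)[0],RA,3,3)
```

```text
0.06 [[0.619, -0.148], [0.5, -0.228], [0.465, -0.19], [0.631, -0.081]] [[-42.0, 135.0, 49.0], [-57.0, -8.0, 58.0], [-101.0, -10.0, 83.0], [-79.0, 187.0, 70.0]]
0.09 [[0.616, -0.164], [0.508, -0.237], [0.477, -0.203], [0.627, -0.105]] [[-18.0, 121.0, 70.0], [-31.0, -8.0, 77.0], [-71.0, -9.0, 100.0], [-51.0, 169.0, 89.0]]
0.12 [[0.613, -0.181], [0.517, -0.246], [0.489, -0.215], [0.623, -0.128]] [[6.0, 108.0, 90.0], [-5.0, -7.0, 97.0], [-41.0, -8.0, 118.0], [-23.0, 150.0, 107.0]]
[0.031, 0.03, -0.003, -0.1, -1.0, -0.9]
[0.031, 0.031, -0.003, 0.0, -1.1, -0.8]
[0.03, 0.031, -0.004, -0.1, -1.0, -0.9]
[0.03, 0.032, -0.005, 0.0, -1.1, -0.8]
[0.029, 0.032, -0.005, -0.1, -1.0, -0.9]
end [ 0.5295 -0.2508  0.2352] err [-0.0003 -0.0003  0.0002]
[-0.002, -0.0, 0.041, 0.0, 0.0, 0.0]
[-0.003, -0.0, 0.041, 0.0, 0.0, 0.0]
[-0.002, -0.0, 0.041, 0.0, 0.0, 0.0]
end [ 0.5413 -0.264   0.1131] err [ 0.0002 -0.0001 -0.0004]
```

Run:
```python
from tgt import *
s3,w3=pickle.load(open("v3.pkl","rb"));s2,w2=pickle.load(open("v2.pkl","rb"))
a=np.array([[398,325],[207,306],[398,387],[148,362]])/1.42
print(onz(w3,a[:2],0.0,s3).round(3))
for z in(.06,.08,.1,.12): print(z,onz(w3,a[2:],z,s3)[:,:2].round(3).tolist())
b=np.array([[325,337],[172,329],[325,383],[117,375]])/1.42
# NB v1 picture used for pixels; v2 nearly same pose
s1,w1,_,_=pickle.load(open("v1.pkl","rb"))
s1["ee_pos"]=np.array([0.501,-0.3383,.3017])
print(tri(w3,a,w1,b,s3,s1).round(3))
```

```text
[[ 0.482 -0.21   0.   ]
 [ 0.623 -0.115  0.   ]]
0.06 [[0.465, -0.188], [0.628, -0.08]]
0.08 [[0.473, -0.196], [0.625, -0.096]]
0.1 [[0.481, -0.205], [0.623, -0.111]]
0.12 [[0.489, -0.214], [0.62, -0.127]]
[[ 0.493 -0.221  0.039  0.001]
 [ 0.621 -0.127  0.023  0.001]
 [ 0.469 -0.191  0.066  0.003]
 [ 0.619 -0.132  0.126  0.001]]
```

Run:
```python
from tgt import *
s3,w3=pickle.load(open("v3.pkl","rb"));s2,w2=pickle.load(open("v2.pkl","rb"))
crop(w2,"pics/b2.png",75,220,165,110,4.5);crop(w3,"pics/b3.png",95,205,190,110,4)
```

```text
(no output)
```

View pics/b2.png

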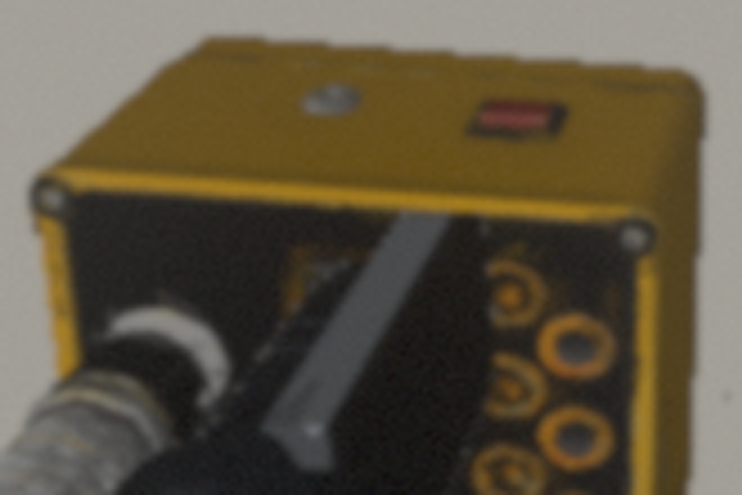

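View pics/b3.png

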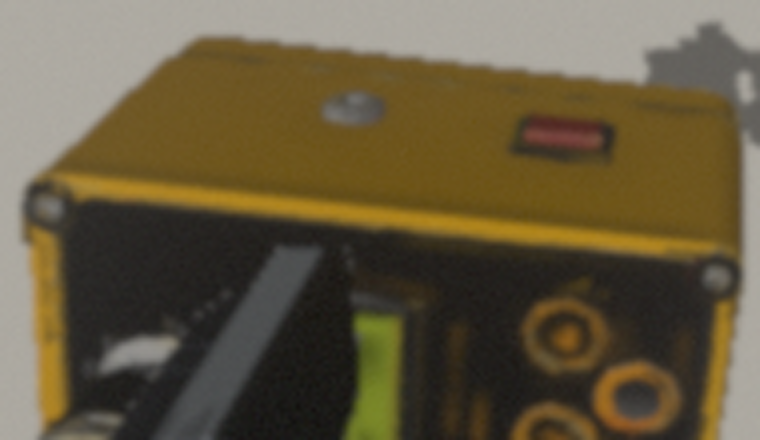

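Run:
```python
from tgt import *
s3,w3=pickle.load(open("v3.pkl","rb"));s2,w2=pickle.load(open("v2.pkl","rb"))
a=np.array([[716,275],[48,206]])/4+[95,205]-.4
b=np.array([[634,236],[51,196]])/4.5+[75,220]-.4
T=tri(w3,a,w2,b,s3,s2);print(T.round(3))
T=T[:,:3];print(((T-OB)@RB*1000).round(0))
```

```text
[[ 0.491 -0.207  0.116  0.   ]
 [ 0.618 -0.125  0.117  0.   ]]
[[-47.  -1. 116.]
 [-29. 149. 108.]]
```

Emit:
arm_command(steps=[[0,0,0.04,0,0,0,0.03],[0,0,0.055,0,0,0,0.03],[0,0,0.055,0,0,0,0.03],[0,0,0.045,0,0,0,0.03],[0,0,0.018,0,0,0,0.03],[0,0,0.005,0,0,0,0.03],[0,0,0,0,0,0,0.03]])

```text
time: 8.35
ee_pos: [0.5016, -0.4669, 0.0052]
ee_rot: [[-0.591, 0.807, 0.001], [0.807, 0.591, -0.0], [-0.001, 0.001, -1.0]]
ft_force: [-0.5, 0.7, -2.7]
gripper_width: 0.0429
```

Emit:
arm_command(steps=[[0,0,0.0015,0,0,0,0.03],[0,0,0,0,0,0,0.085],[0,0,0,0,0,0,0.085],[0,0,0,0,0,0,0.085],[0,0,-0.035,0,0,0,0.085],[0,0,-0.045,0,0,0,0.085],[0,0,-0.02,0,0,10,0.085],[0,0,0,0,0,10,0.085],[0,0,0,0,0,10,0.085],[0,0,0,0,0,10,0.085]])

```text
time: 9.6
ee_pos: [0.5012, -0.4669, 0.1037]
ee_rot: [[0.072, 0.997, 0.0], [0.997, -0.072, -0.0], [-0.0, 0.0, -1.0]]
ft_force: [0.2, -0.3, 0.2]
gripper_width: 0.0852
```

Emit:
arm_command(steps=[[0,0,0,0,0,10,0.085],[0,0,0,0,0,10,0.085],[0,0,0,0,0,10,0.085],[0,0,0,0,0,10,0.085],[0,0,0,0,0,10,0.085],[0,0,0,0,0,10,0.085],[0,0,0,0,0,10,0.085],[0,0,0,0,0,10,0.085],[0,0,0,0,0,10,0.085],[0,0,0,0,0,10,0.085]])

```text
time: 10.85
ee_pos: [0.5014, -0.4666, 0.1036]
ee_rot: [[0.97, -0.243, 0.001], [-0.243, -0.97, -0.0], [0.0, -0.0, -1.0]]
ft_force: [0.4, -0.3, 0.1]
gripper_width: 0.0852
```

Emit:
arm_command(steps=[[0,0,0,0,0,10,0.085],[0,0,0,0,0,10,0.085],[0,0,0,0,0,10,0.085],[0,0,0,0,0,10,0.085],[0,0,0,0,0,0,0.085]])

```text
time: 11.48
ee_pos: [0.5015, -0.4665, 0.1036]
ee_rot: [[0.593, -0.805, 0.0], [-0.805, -0.593, -0.0], [0.0, 0.0, -1.0]]
ft_force: [0.1, -0.4, -0.5]
gripper_width: 0.0849
```

Run:
```python
from h import *
import pickle
arm.snapshot("wrist")
s=arm.get_state();print(s["time"],s["ee_pos"],s["ee_rot"][:,0],np.abs(s["qvel"]).max(),s["joint_positions"])
w=arm.snapshot("wrist")
pickle.dump((s,w),open("v7.pkl","wb"))
crop(w,"pics/w7.png",80,20,400,300,2)
```

```text
11.525 [ 0.50149122 -0.46655555  0.10353006] [ 5.94177385e-01 -8.04333971e-01  3.14554276e-04] 0.011896224028601176 [ 0.8686716   0.66996817 -0.23171958  1.55477664  0.17796555  0.93729588
 -1.92559832]
```

View pics/w7.png

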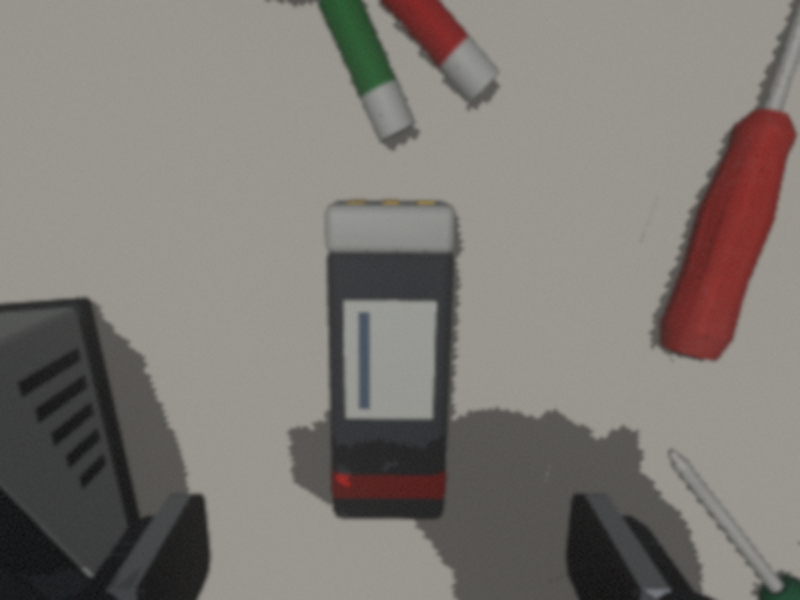

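Run:
```python
from h import *
import pickle
s,w=pickle.load(open("v7.pkl","rb"))
uv=np.array([[390,206],[388,516],[390,300],[389,419],[328,230],[455,230],[333,490],[444,490]])/2+[80,20]-.25
P=onz(w,uv,0.031,s);T=(P-s["ee_pos"])@s["ee_rot"];print(T.round(4))
```

```text
[[ 0.0681 -0.0003  0.0726]
 [-0.0488 -0.0009  0.0725]
 [ 0.0365 -0.0002  0.0725]
 [-0.008  -0.0005  0.0725]
 [ 0.0603 -0.021   0.0725]
 [ 0.0603  0.0215  0.0725]
 [-0.0374 -0.022   0.0725]
 [-0.0374  0.0206  0.0725]]
```

Emit:
arm_command(steps=[[0.005,-0.0005,0.03,0,0,0,0.085],[0,0,0.04,0,0,0,0.085],[0,0,0.022,0,0,0,0.085],[0,0,0.0085,0,0,0,0.085],[0,0,0,0,0,0,0.06],[0,0,0,0,0,0,0.03],[0,0,0,0,0,0,0.03],[0,0,0,0,0,0,0.03]])

```text
time: 12.58
ee_pos: [0.5055, -0.4717, 0.0048]
ee_rot: [[0.591, -0.807, 0.002], [-0.807, -0.591, -0.002], [0.003, -0.0, -1.0]]
ft_force: [-0.7, -0.6, 5.6]
gripper_width: 0.0427
```

Run:
```python
from h import *
import pickle
s=arm.get_state();print(s["time"],s["ee_pos"],s["ee_rot"][:,0],s["gripper_width"],s["joint_positions"].round(2))
w=arm.snapshot("wrist")
pickle.dump((s,w),open("v8.pkl","wb"))
crop(w,"pics/w8.png",80,20,400,300,2)
```

```text
12.575 [ 0.50552668 -0.47173999  0.00475967] [ 0.59069615 -0.80688805  0.00312104] 0.04267219221965381 [ 0.85  0.81 -0.21  1.57  0.21  0.79 -1.95]
```

View pics/w8.png

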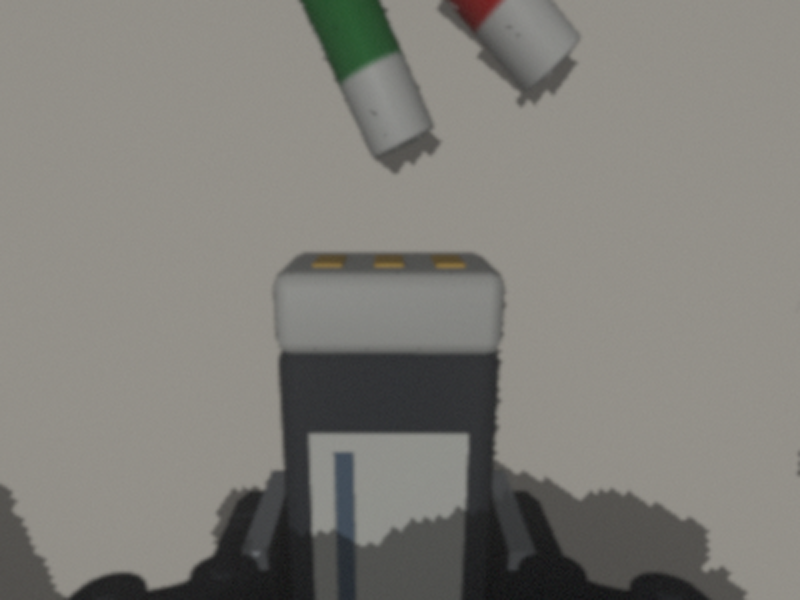

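Run:
```python
from h import *
import pickle
s,w=pickle.load(open("v8.pkl","rb"))
uv=np.array([[390,275],[388,253],[389,433],[276,300],[503,300]])/2+[80,20]-.25
for z in (0.031,0.003):
    P=onz(w,uv,z,s);T=(P-s["ee_pos"])@s["ee_rot"];print(z,T.round(4).tolist())
```

```text
0.031 [[0.0617, -0.0005, -0.026], [0.0658, -0.0009, -0.026], [0.0299, -0.0007, -0.0261], [0.057, -0.0219, -0.0261], [0.0571, 0.0207, -0.0261]]
0.003 [[0.057, -0.0004, 0.0019], [0.0621, -0.0009, 0.002], [0.0176, -0.0006, 0.0018], [0.0512, -0.027, 0.0019], [0.0512, 0.0259, 0.0019]]
```

Emit:
arm_command(steps=[[0,0,-0.03,0,0,0,0.03],[0,0,-0.055,0,0,0,0.03],[0,0,-0.06,0,0,0,0.03],[0,0,-0.055,0,0,0,0.03],[0,0,-0.02,0,0,0,0.03]])

```text
time: 13.25
ee_pos: [0.5059, -0.4716, 0.2271]
ee_rot: [[0.591, -0.807, 0.005], [-0.807, -0.591, -0.004], [0.006, -0.001, -1.0]]
ft_force: [-0.1, -0.2, -3.5]
gripper_width: 0.0427
```

```bash
sed -i 's/XG,ZG=.*/XG,ZG=-0.003,0.0042/; s/R=RB@np.c_\[-ex,ey,-ez\]/R=RB@np.c_[ex,-ey,-ez]/; s/ex,ez=-R\[:,0\],-R\[:,2\]/ex,ez=R[:,0],-R[:,2]/' tgt.py
python3 - <<'E'
from tgt import *
s=arm.get_state();where(s)
pA,RA,_=pose(90,5,25,up=40); p1=pA.copy();p1[2]=.235
plan(s["ee_pos"],s["ee_rot"],p1,RA,5,3)
print(pA);plan(p1,RA,pA,RA,3,3)
E
```

```text
t 13.25 org [ 191.5 -162.   102.4] th 29.7 yawerr -4.92 
 contact bot [ 243.5 -166.4   72.8] top [ 259.3 -166.5  100.6] plain bot [ 139.5 -157.5  132. ] F bay [-1.7 -0.2 -3.1] grip 0.0427 j [ 0.88  0.55 -0.25  1.45  0.14  1.15 -1.9 ] qd 0.267
[-0.029, -0.03, -0.002, 0.0, 0.9, -0.9]
[-0.028, -0.031, -0.002, 0.1, 1.0, -0.8]
[-0.027, -0.031, -0.002, -0.0, 0.9, -0.9]
[-0.027, -0.032, -0.003, 0.0, 0.9, -0.8]
[-0.027, -0.032, -0.004, 0.0, 0.9, -0.9]
end [ 0.5438 -0.2665  0.2351] err [0.     0.0005 0.0001]
[ 0.54380332 -0.26695119  0.11440246]
[-0.004, 0.0, 0.04, 0.0, 0.0, 0.0]
[-0.003, -0.0, 0.04, 0.0, 0.0, 0.0]
[-0.004, -0.0, 0.04, 0.0, 0.0, 0.0]
end [ 0.5435 -0.2666  0.1145] err [-0.0003  0.0004  0.0001]
```

Emit:
arm_command(steps=[[-0.029,-0.03,-0.004,0,0.9,-0.9,0.03],[-0.028,-0.031,-0.003,0,1,-0.8,0.03],[-0.027,-0.031,-0.002,0,0.9,-0.9,0.03],[-0.027,-0.032,-0.003,0,0.9,-0.8,0.03],[-0.027,-0.032,-0.004,0,0.9,-0.9,0.03],[0,0,0,0,0,0,0.03]])

```text
time: 14.0
ee_pos: [0.5428, -0.2591, 0.2328]
ee_rot: [[0.654, -0.755, 0.048], [-0.753, -0.656, -0.059], [0.076, 0.002, -0.997]]
ft_force: [0.0, -0.4, -3.1]
gripper_width: 0.0428
```

Run:
```python
from tgt import *
w=arm.snapshot("wrist")
s=arm.get_state();where(s);print(s["ee_pos"])
pA,RA,_=pose(90,5,25,up=40)
plan(s["ee_pos"],s["ee_rot"],pA,RA,3,3)
w=arm.snapshot("wrist")
pickle.dump((s,w),open("v9.pkl","wb"))
crop(w,"pics/w9.png",0,0,560,420,1.42)
```

```text
t 14.05 org [ 77.3   1.6 175.2] th 25.6 yawerr 0.31 
 contact bot [131.4   1.8 149.3] top [145.3   2.  178.2] plain bot [ 23.2   1.3 201.1] F bay [-0.7 -1.2 -2.8] grip 0.0426 j [ 0.65  0.36 -0.33  1.74  0.18  1.   -2.18] qd 0.05
[ 0.54202829 -0.26248443  0.2328337 ]
[-0.002, 0.0, 0.039, 0.1, 0.2, 0.1]
[-0.001, 0.001, 0.04, 0.0, 0.2, 0.1]
[-0.002, 0.0, 0.039, 0.1, 0.2, 0.1]
end [ 0.544  -0.2668  0.1148] err [0.0002 0.0002 0.0004]
```

View pics/w9.png

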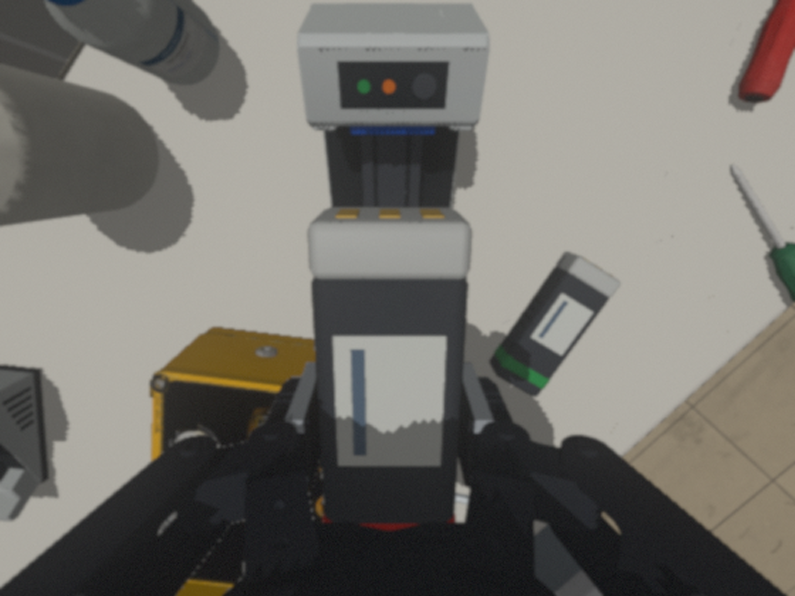

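Emit:
arm_command(steps=[[-0.002,0.001,0.04,0,0.2,0.1,0.03],[-0.002,0.001,0.04,0,0.2,0.1,0.03],[-0.002,0,0.039,0,0.2,0.1,0.03],[0,0,0,0,0,0,0.03]])

```text
time: 14.6
ee_pos: [0.539, -0.2705, 0.1109]
ee_rot: [[0.642, -0.765, 0.048], [-0.762, -0.644, -0.068], [0.082, 0.007, -0.997]]
ft_force: [-0.0, 0.2, -3.4]
gripper_width: 0.0431
```

Run:
```python
from tgt import *
w=arm.snapshot("wrist")
s=arm.get_state();where(s)
w=arm.snapshot("wrist");sc=arm.snapshot("scene")
pickle.dump((s,w),open("v10.pkl","wb"))
crop(w,"pics/w10.png",140,0,280,300,2);crop(sc,"pics/s10.png",200,120,160,120,5)
pB,RB_,_=pose(90,4,25)
plan(s["ee_pos"],s["ee_rot"],pB,RB_,2,4)
```

```text
t 14.65 org [22.8 -4.6 68.8] th 25.0 yawerr -0.42 
 contact bot [77.1 -5.  43.5] top [90.7 -4.8 72.5] plain bot [-31.6  -4.2  94.2] F bay [-1.3  0.8 -1.7] grip 0.0429 j [ 0.62  0.5  -0.29  1.84  0.26  0.76 -2.26] qd 0.046
[0.008, -0.0024, 0.018, 0.2, 0.0, -0.2]
[0.0081, -0.0024, 0.018, 0.1, 0.0, -0.2]
end [ 0.5571 -0.2826  0.0789] err [ 0. -0.  0.]
```

View pics/w10.png

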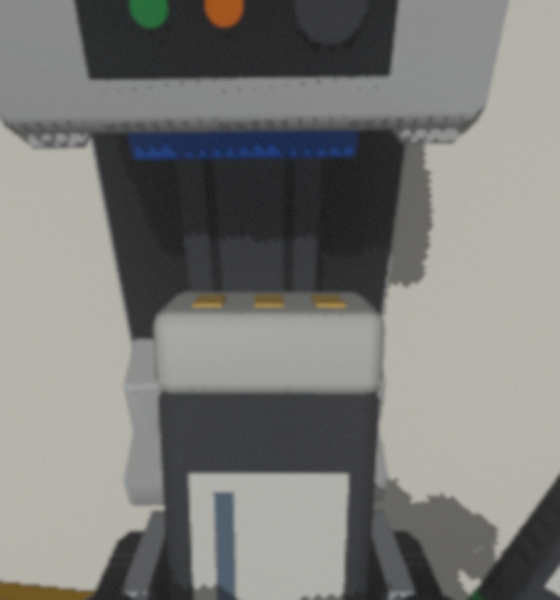

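View pics/s10.png

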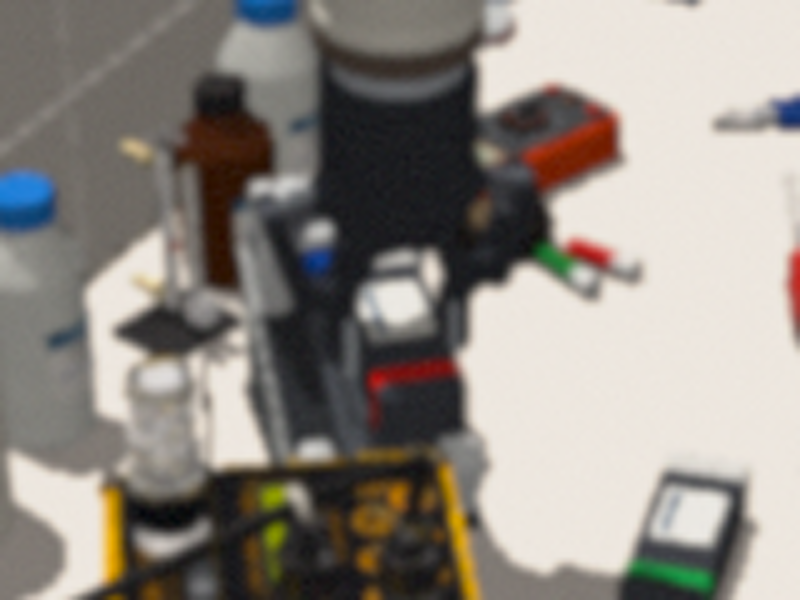

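Run:
```python
from tgt import *
s,w=pickle.load(open("v10.pkl","rb"))
def pr(B): return ((proj(w,np.array(B)@RB.T/1000+OB,s)-[140,0])*2).round(1).tolist()
print(pr([[108,23,42],[108,-23,42],[116,44,51],[116,-44,51],[108,23,1],[108,-23,1],[116,25,44],[116,-25,44],[22,25,12],[22,33,12]]))
print(pr([[90,20,0],[90,-20,0],[50,48,-16],[110,48,-16],[110,-48,-16],[60,-48,-16]]))
```

```text
[[130.0, 149.7], [362.1, 148.2], [-1.9, 124.5], [489.6, 121.4], [155.3, 85.6], [342.7, 84.4], [111.1, 110.6], [378.3, 108.9], [178.2, 381.4], [153.7, 381.6]]
[[175.6, 157.6], [325.8, 156.6], [107.7, 261.5], [67.1, 57.9], [432.2, 55.7], [404.5, 231.3]]
```

Emit:
arm_command(steps=[[0.004,-0.0025,0.009,0.2,0,-0.2,0.03],[0.004,-0.0025,0.009,0.2,0,-0.2,0.03],[0.004,0,0.009,0,0,0,0.03],[0.004,0,0.009,0,0,0,0.03],[0,0,0,0,0,0,0.03]])

```text
time: 15.38
ee_pos: [0.5589, -0.2815, 0.0795]
ee_rot: [[0.648, -0.759, 0.06], [-0.756, -0.651, -0.066], [0.089, -0.003, -0.996]]
ft_force: [-1.1, 0.5, -2.8]
gripper_width: 0.0427
```

Run:
```python
from tgt import *
s=arm.get_state();where(s)
w=arm.snapshot("wrist")
s=arm.get_state();where(s)
w=arm.snapshot("wrist")
pickle.dump((s,w),open("v11.pkl","wb"))
crop(w,"pics/w11.png",140,0,280,300,2)
pB,RB_,_=pose(112,4,25)
plan(s["ee_pos"],s["ee_rot"],pB,RB_,3,4)
```

```text
t 15.375 org [22.7  2.1 29.7] th 24.9 yawerr 0.11 
 contact bot [77.2  2.2  4.5] top [90.6  2.1 33.5] plain bot [-31.7   2.   55. ] F bay [-2.4 -0.5 -1.9] grip 0.0427 j [ 0.61  0.58 -0.27  1.81  0.29  0.72 -2.26] qd 0.019
t 15.425 org [23.1  2.4 30.2] th 24.9 yawerr 0.12 
 contact bot [77.5  2.5  4.9] top [91.   2.4 34. ] plain bot [-31.4   2.2  55.4] F bay [-1.2  0.5 -1.9] grip 0.0427 j [ 0.61  0.57 -0.27  1.81  0.28  0.72 -2.26] qd 0.014
[0.0065, 0.0008, -0.0027, -0.1, -0.0, 0.0]
[0.0065, 0.0008, -0.0027, -0.0, -0.1, 0.1]
[0.0064, 0.0007, -0.0027, -0.1, -0.0, 0.0]
end [ 0.5695 -0.297   0.0899] err [ 0.      0.0001 -0.    ]
```

View pics/w11.png

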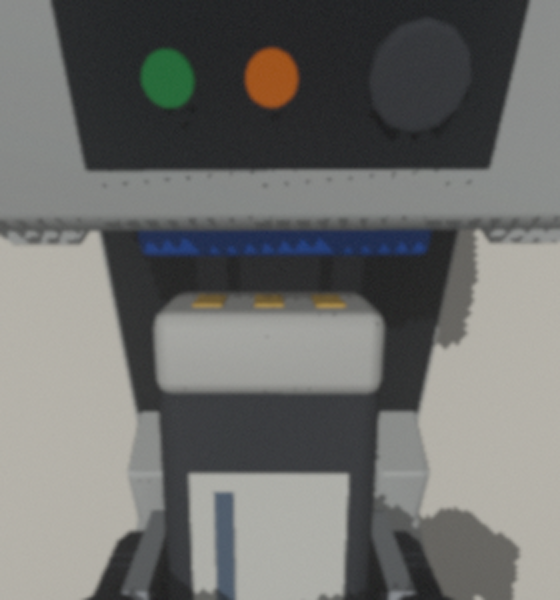

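Emit:
arm_command(steps=[[0.0065,0.0012,-0.0027,0,0,0,0.03],[0.0065,0.0012,-0.0027,0,0,0,0.03],[0.006,0,-0.0027,0,0,0,0.03],[0,0,0,0,0,0,0.03]])

```text
time: 15.98
ee_pos: [0.5692, -0.2963, 0.0905]
ee_rot: [[0.648, -0.759, 0.061], [-0.756, -0.651, -0.065], [0.089, -0.004, -0.996]]
ft_force: [-4.0, 2.7, -2.8]
gripper_width: 0.0432
```

Run:
```python
from tgt import *
s=arm.get_state();where(s)
w=arm.snapshot("wrist")
s=arm.get_state();where(s)
crop(w,"pics/w12.png",140,0,280,300,2)
pB,RB_,_=pose(133,3,25)
plan(s["ee_pos"],s["ee_rot"],pB,RB_,4,4)
```

```text
t 15.975 org [43.8  0.3 30.3] th 24.9 yawerr 0.13 
 contact bot [98.2  0.4  5. ] top [111.7   0.3  34.1] plain bot [-10.6   0.1  55.5] F bay [-5.4 -1.3 -0.1] grip 0.0432 j [ 0.63  0.58 -0.28  1.76  0.28  0.75 -2.23] qd 0.018
t 16.025 org [43.3  0.3 30.3] th 24.9 yawerr 0.15 
 contact bot [97.8  0.4  5. ] top [111.2   0.3  34. ] plain bot [-11.1   0.1  55.5] F bay [-4.3 -0.3  0.5] grip 0.0431 j [ 0.63  0.58 -0.28  1.76  0.28  0.75 -2.23] qd 0.01
[0.0051, 0.0001, -0.0019, -0.1, -0.0, 0.0]
[0.0052, 0.0, -0.0018, -0.0, -0.0, 0.1]
[0.0051, 0.0001, -0.0019, -0.1, -0.1, 0.0]
[0.0051, 0.0, -0.0019, -0.0, 0.0, 0.0]
end [ 0.5816 -0.3112  0.0996] err [0.     0.0001 0.    ]
```

View pics/w12.png

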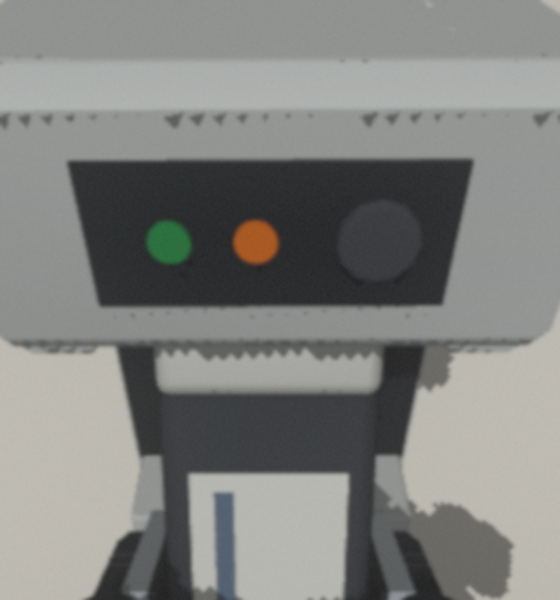

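Emit:
arm_command(steps=[[0.005,0,-0.0019,0,0,0,0.03],[0.005,0,-0.0019,0,0,0,0.03],[0.005,0,-0.0019,0,0,0,0.03],[0.005,0,-0.0019,0,0,0,0.03],[0,0,0,0,0,0,0.03]])

```text
time: 16.65
ee_pos: [0.5799, -0.3088, 0.0985]
ee_rot: [[0.65, -0.758, 0.057], [-0.756, -0.652, -0.063], [0.084, -0.002, -0.996]]
ft_force: [-6.2, 7.2, -2.3]
gripper_width: 0.0431
```

Run:
```python
from tgt import *
s=arm.get_state();where(s)
w=arm.snapshot("wrist");sc=arm.snapshot("scene")
s=arm.get_state();where(s)
crop(w,"pics/w13.png",140,0,280,300,2);crop(sc,"pics/s13.png",200,120,160,120,5)
pickle.dump((s,w,sc),open("v13.pkl","wb"))
```

```text
t 16.65 org [62.   0.3 29. ] th 25.2 yawerr 0.2 
 contact bot [116.3   0.5   3.5] top [129.9   0.4  32.4] plain bot [ 7.7  0.1 54.5] F bay [-9.4 -0.1  2.8] grip 0.0431 j [ 0.64  0.6  -0.28  1.71  0.27  0.79 -2.21] qd 0.015
t 16.75 org [61.4  0.3 29. ] th 25.2 yawerr 0.22 
 contact bot [115.7   0.5   3.5] top [129.3   0.4  32.4] plain bot [ 7.1  0.1 54.6] F bay [-10.1   0.1   2.9] grip 0.0434 j [ 0.64  0.6  -0.28  1.71  0.27  0.79 -2.21] qd 0.004
```

View pics/w13.png

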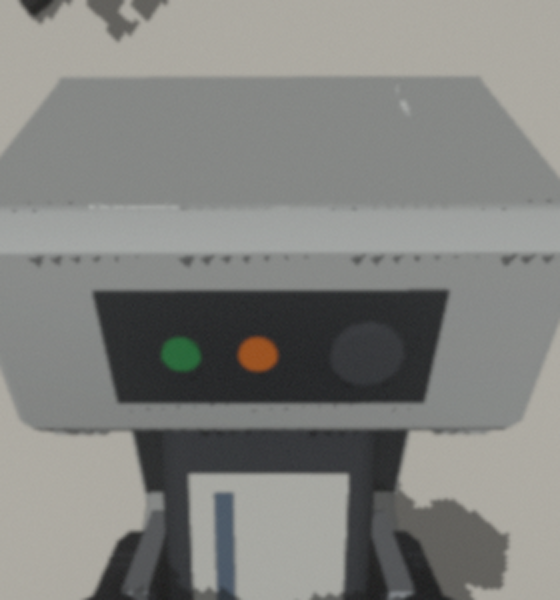

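View pics/s13.png

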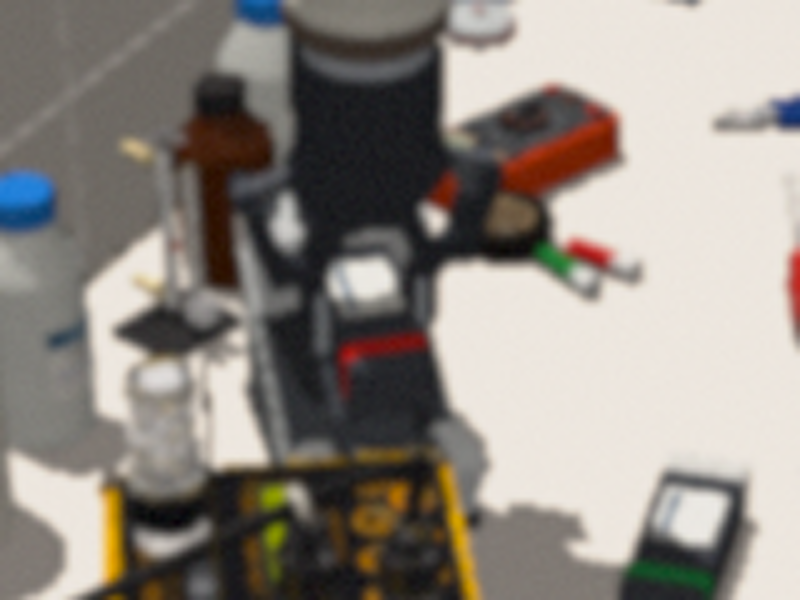

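Run:
```python
from tgt import *
s=arm.get_state()
p,R=s["ee_pos"],s["ee_rot"]
for xt,zc,th,n in [(133,3.5,25,2),(133,3,18,3),(133,2.5,12,2),(132,2,6,2),(130,1,0,2)]:
    p1,R1,_=pose(xt,zc,th,y=0.0); print("->",xt,zc,th); p,R=plan(p,R,p1,R1,n,4)
```

```text
-> 133 3.5 25
[0.0017, 0.0001, -0.0007, -0.1, 0.1, 0.1]
[0.0017, 0.0002, -0.0007, -0.0, 0.1, 0.1]
end [ 0.5814 -0.3111  0.1   ] err [-0. -0. -0.]
-> 133 3 18
[0.0012, -0.0, 0.0022, -0.0, 2.3, -0.0]
[0.001, -0.0, 0.0023, -0.0, 2.4, -0.0]
[0.001, -0.0, 0.0022, -0.0, 2.3, -0.0]
end [ 0.584  -0.3141  0.0937] err [-0. -0.  0.]
-> 133 2.5 12
[0.0016, -0.0, 0.0031, -0.0, 3.0, -0.0]
[0.0014, -0.0, 0.0031, -0.0, 3.0, -0.0]
end [ 0.5869 -0.3174  0.0884] err [-0. -0.  0.]
-> 132 2 6
[0.0011, -0.0, 0.0033, -0.0, 3.0, -0.0]
[0.001, -0.0, 0.0034, -0.0, 3.0, -0.0]
end [ 0.5896 -0.3207  0.0828] err [-0.     -0.0001 -0.    ]
-> 130 1 0
[0.0007, -0.0, 0.0037, -0.0, 3.0, -0.0]
[0.0004, -0.0, 0.0038, -0.0, 3.0, -0.0]
end [ 0.5924 -0.3239  0.0765] err [-0. -0. -0.]
```

Emit:
arm_command(steps=[[0.002,0,-0.0008,0,0,0,0.03],[0.002,0,-0.0008,0,0,0,0.03],[0,0,0,0,0,0,0.03]])

```text
time: 17.12
ee_pos: [0.5817, -0.311, 0.1001]
ee_rot: [[0.65, -0.758, 0.055], [-0.755, -0.652, -0.062], [0.083, -0.002, -0.997]]
ft_force: [-7.3, 8.0, -3.3]
gripper_width: 0.0429
```

Run:
```python
from tgt import *
s=arm.get_state();where(s)
```

```text
t 17.125 org [65.3  0.2 28.8] th 25.2 yawerr 0.22 
 contact bot [119.5   0.4   3.3] top [133.2   0.4  32.2] plain bot [11.   0.  54.4] F bay [-11.   -0.4   2.6] grip 0.0429 j [ 0.64  0.6  -0.28  1.7   0.27  0.8  -2.2 ] qd 0.005
```

Emit:
arm_command(steps=[[0.0012,0,0.0022,0,2.4,0,0.03],[0.001,0,0.0022,0,2.4,0,0.03],[0.001,0,0.0022,0,2.4,0,0.03],[0,0,0,0,0,0,0.03]])

```text
time: 17.62
ee_pos: [0.5835, -0.3132, 0.0923]
ee_rot: [[0.639, -0.757, 0.135], [-0.741, -0.653, -0.156], [0.206, -0.001, -0.978]]
ft_force: [-3.2, 6.1, -8.2]
gripper_width: 0.0432
```

Run:
```python
from tgt import *
s=arm.get_state();where(s)
w=arm.snapshot("wrist");sc=arm.snapshot("scene")
crop(w,"pics/w14.png",140,0,280,300,2);crop(sc,"pics/s14.png",200,120,160,120,5)
p,R=s["ee_pos"],s["ee_rot"]
for xt,zc,th,n in [(132.5,2.5,12,2),(132,2,6,2),(130,1,0,2)]:
    p1,R1,_=pose(xt,zc,th,y=0.0); print("->",xt,zc,th); p,R=plan(p,R,p1,R1,n,4)
```

```text
t 17.625 org [64.5  0.1 20.9] th 18.1 yawerr 0.26 
 contact bot [121.5   0.4   2.3] top [131.4   0.3  32.7] plain bot [ 7.4 -0.1 39.5] F bay [-9.9  1.5 -3.7] grip 0.0432 j [ 0.57  0.56 -0.22  1.81  0.36  0.63 -2.31] qd 0.023
-> 132.5 2.5 12
[0.002, 0.0001, 0.0026, -0.1, 3.0, 0.1]
[0.0018, 0.0, 0.0026, -0.0, 3.1, 0.1]
end [ 0.5866 -0.317   0.0881] err [0. 0. 0.]
-> 132 2 6
[0.0014, 0.0, 0.0033, -0.0, 3.0, 0.0]
[0.0012, 0.0, 0.0033, -0.0, 3.0, 0.0]
end [ 0.5896 -0.3206  0.0828] err [0. 0. 0.]
-> 130 1 0
[0.0007, 0.0, 0.0037, -0.0, 3.0, 0.0]
[0.0005, 0.0, 0.0038, -0.0, 3.0, 0.0]
end [ 0.5924 -0.3238  0.0765] err [ 0.0001 -0.      0.    ]
```

View pics/s14.png

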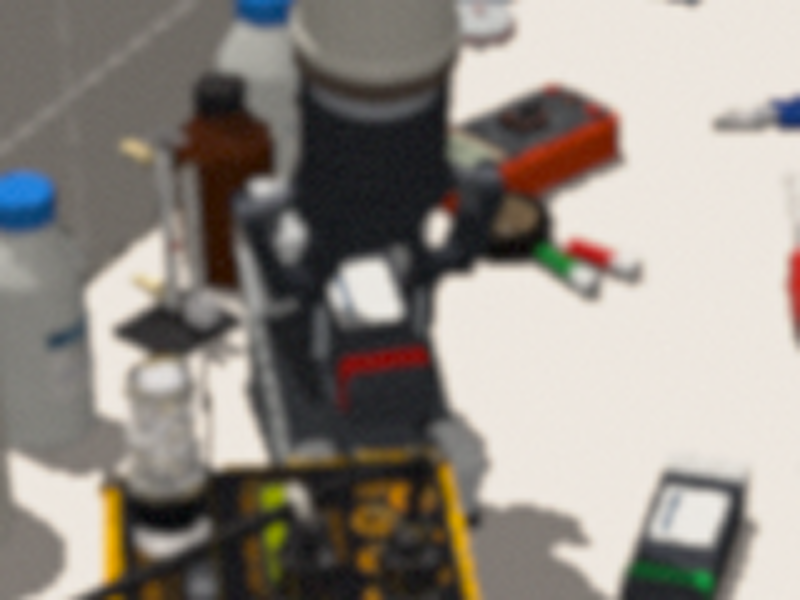

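Emit:
arm_command(steps=[[0.002,0,0.0026,0,3,0,0.03],[0.0018,0,0.0026,0,3,0,0.03],[0,0,0,0,0,0,0.03]])

```text
time: 18.1
ee_pos: [0.5864, -0.3169, 0.0876]
ee_rot: [[0.622, -0.757, 0.201], [-0.721, -0.653, -0.233], [0.307, 0.0, -0.952]]
ft_force: [-3.9, 5.4, -9.7]
gripper_width: 0.0429
```

Run:
```python
from tgt import *
s=arm.get_state();where(s);print(s["joint_positions"][6])
p,R=s["ee_pos"],s["ee_rot"]
for xt,zc,th,n in [(131,2,9,1),(130,1.5,6,1),(129,1,0,2)]:
    p1,R1,_=pose(xt,zc,th,y=0.0); print("->",xt,zc,th); p,R=plan(p,R,p1,R1,n,4)
```

```text
t 18.1 org [66.7  0.  14.6] th 12.1 yawerr 0.28 
 contact bot [125.3   0.3   2. ] top [132.    0.2  33.3] plain bot [ 8.  -0.3 27.2] F bay [-10.6   0.5  -5. ] grip 0.0429 j [ 0.48  0.53 -0.13  1.89  0.46  0.49 -2.44] qd 0.029
-2.4384683831315135
-> 131 2 9
[0.0005, -0.0, 0.0033, -0.1, 3.1, 0.3]
end [ 0.5874 -0.318   0.0846] err [-0.  0.  0.]
-> 130 1.5 6
[0.0006, -0.0, 0.0037, 0.0, 3.0, -0.0]
end [ 0.5886 -0.3195  0.0813] err [-0.  0. -0.]
-> 129 1 0
[0.0012, -0.0, 0.0034, 0.0, 3.0, -0.0]
[0.0009, -0.0, 0.0035, 0.0, 3.0, -0.0]
end [ 0.5918 -0.3232  0.076 ] err [-0.  0.  0.]
```

Run:
```python
from tgt import *
s=arm.get_state()
p1,R1,_=pose(128.5,1.5,9,y=0.0);plan(s["ee_pos"],s["ee_rot"],p1,R1,2,4)
```

```text
[-0.0009, -0.0, 0.0022, -0.0, 1.6, 0.1]
[-0.001, -0.0, 0.0021, -0.1, 1.5, 0.2]
end [ 0.5862 -0.3166  0.0829] err [-0.  0. -0.]
```

Emit:
arm_command(steps=[[-0.0009,0,0.0022,0,1.5,0,0.03],[-0.001,0,0.002,0,1.5,0,0.03],[0,0,0,0,0,0,0.03]])

```text
time: 18.48
ee_pos: [0.5869, -0.3173, 0.0836]
ee_rot: [[0.609, -0.757, 0.234], [-0.707, -0.653, -0.271], [0.358, -0.0, -0.934]]
ft_force: [-3.9, 4.5, -7.9]
gripper_width: 0.0432
```

Run:
```python
from tgt import *
s=arm.get_state();where(s);print(s["joint_positions"][6])
w=arm.snapshot("wrist")
crop(w,"pics/w15.png",140,0,280,300,2)
```

```text
t 18.475 org [65.5  0.1 11. ] th 9.0 yawerr 0.23 
 contact bot [124.7   0.3   1.6] top [129.7   0.3  33.2] plain bot [ 6.2 -0.2 20.4] F bay [-9.1 -0.1 -3.9] grip 0.0432 j [ 0.4   0.52 -0.05  1.94  0.51  0.4  -2.51] qd 0.017
-2.513801403585714
```

View pics/w15.png

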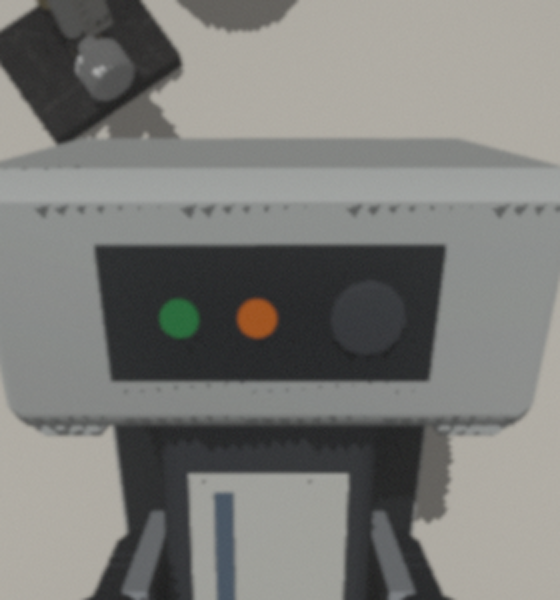

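Emit:
arm_command(steps=[[0,0,0,0,0,0,0.06],[0,0,0,0,0,0,0.06],[0,0,0,0,0,0,0.06]])

```text
time: 18.9
ee_pos: [0.5914, -0.3219, 0.0885]
ee_rot: [[0.604, -0.759, 0.243], [-0.707, -0.651, -0.276], [0.367, -0.005, -0.93]]
ft_force: [0.0, 0.6, 0.5]
gripper_width: 0.0598
```

Run:
```python
from tgt import *
s=arm.get_state();where(s)
w=arm.snapshot("wrist");sc=arm.snapshot("scene")
crop(w,"pics/w16.png",140,100,280,300,2);crop(sc,"pics/s16.png",200,120,160,120,5)
pickle.dump((s,w,sc),open("v16.pkl","wb"))
```

```text
t 18.9 org [73.5  0.5 12.1] th 8.4 yawerr -0.0 
 contact bot [132.8   0.5   3.3] top [137.5   0.3  35. ] plain bot [14.1  0.5 20.9] F bay [-0.2  0.4  0.6] grip 0.0598 j [ 0.4   0.52 -0.05  1.93  0.52  0.4  -2.51] qd 0.009
```

View pics/w16.png

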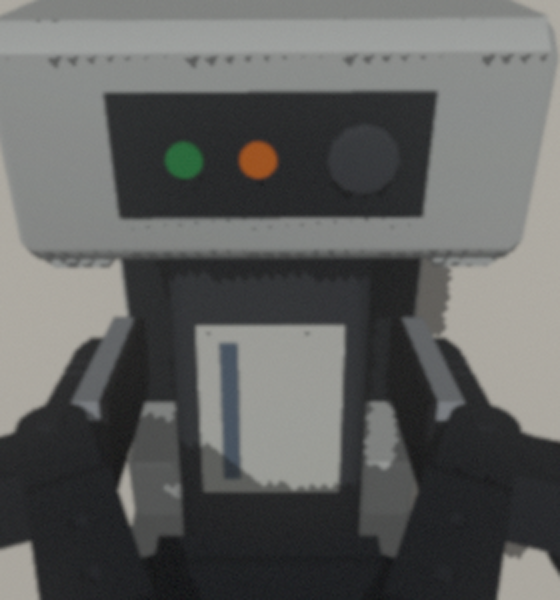

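View pics/s16.png

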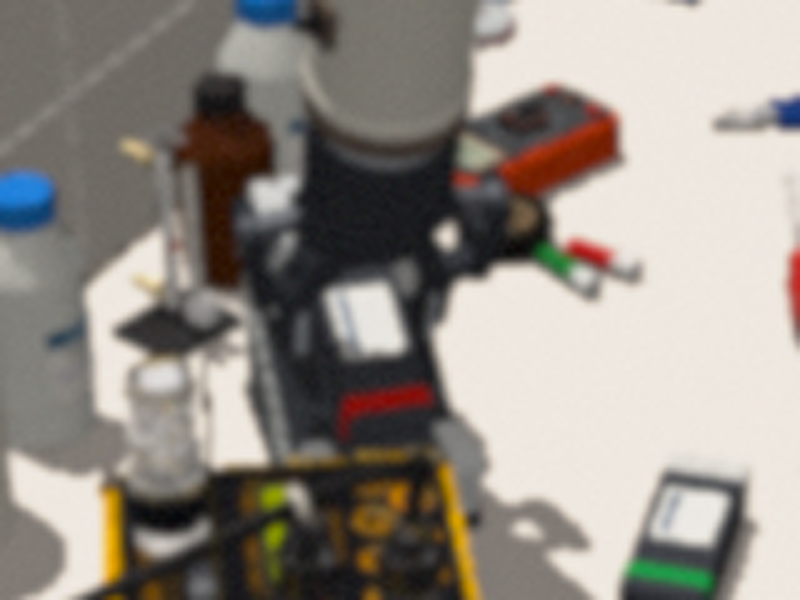

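Emit:
arm_command(steps=[[0,0,-0.025,0,0,0,0.07],[0,0,-0.04,0,0,0,0.07],[0,0,-0.045,0,-5,0,0.07],[0,0,-0.03,0,-8,0,0.07],[0,0,-0.01,0,-8,0,0.07],[-0.02,0,0,0,0,0,0.07],[-0.01,0,0,0,0,0,0.07]])

```text
time: 19.88
ee_pos: [0.5372, -0.2602, 0.2278]
ee_rot: [[0.651, -0.759, 0.007], [-0.759, -0.651, -0.003], [0.007, -0.004, -1.0]]
ft_force: [-0.5, 1.2, -0.3]
gripper_width: 0.07
```

Run:
```python
from tgt import *
s=arm.get_state();where(s);print(s["ee_pos"])
w=arm.snapshot("wrist")
s=arm.get_state();print(s["ee_pos"])
w=arm.snapshot("wrist");sc=arm.snapshot("scene")
crop(w,"pics/w17.png",140,0,280,300,2);crop(sc,"pics/s17.png",200,120,160,120,5)
pickle.dump((s,w,sc),open("v17.pkl","wb"))
```

```text
t 19.875 org [ 70.3  -0.6 173.2] th 29.6 yawerr 0.13 
 contact bot [122.4  -0.5 143.6] top [138.2  -0.6 171.4] plain bot [ 18.1  -0.7 202.9] F bay [-1.2  0.4  0.3] grip 0.07 j [ 0.62  0.39 -0.27  1.7   0.12  1.06 -2.12] qd 0.201
[ 0.53724213 -0.26019471  0.22780967]
[ 0.53650602 -0.25872376  0.22782073]
```

View pics/w17.png

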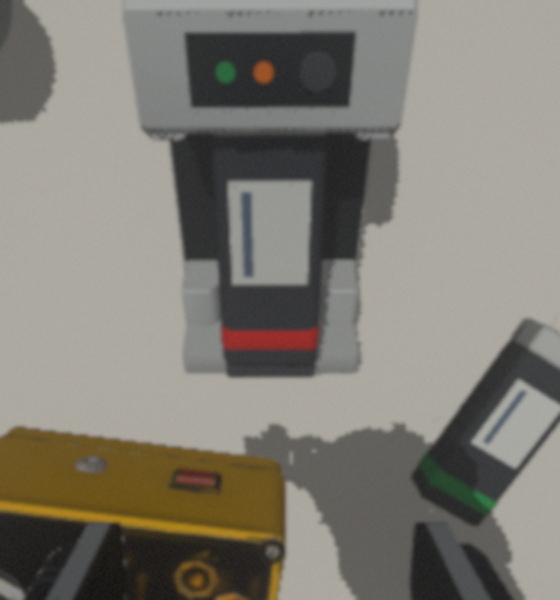

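View pics/s17.png

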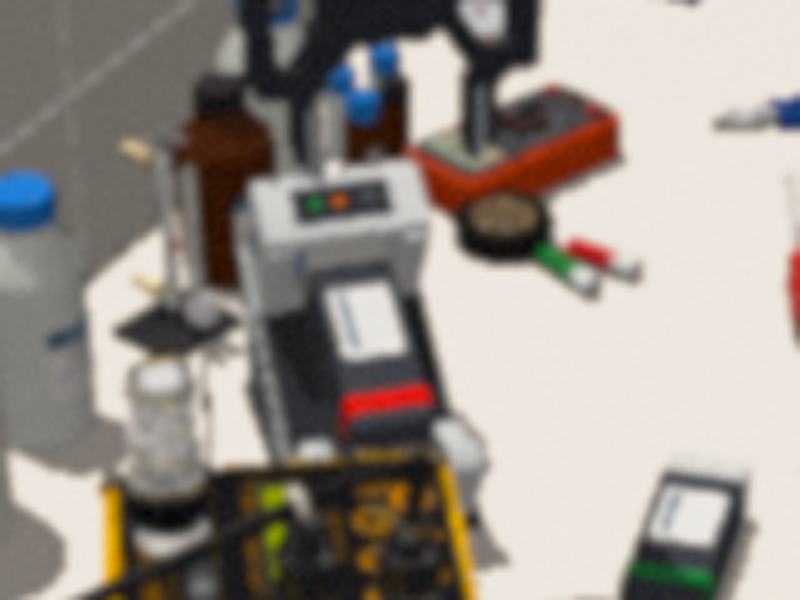

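Run:
```python
from tgt import *
s,w,sc=pickle.load(open("v17.pkl","rb"))
crop(w,"pics/w17b.png",215,60,110,135,5.5)
def pk(X,th,zc=0):
    t=np.radians(th);ex=np.array([np.cos(t),0,-np.sin(t)]);ez=np.array([np.sin(t),0,np.cos(t)])
    o=np.array([X,0,0])+ [0,0,zc+60*np.sin(t)]
    pts=[o+a*ex+b*np.array([0,1,0])+32*ez for a,b in [(28.5,16),(28.5,-16),(-16.4,16),(-16.4,-16),(-60,21),(-60,-21)]]
    return np.array(pts)
lip=np.array([[4,22,40],[4,-22,40],[0,22,40],[4,22,34]])
for d,st,off,f,n in((w,s,[215,60],5.5,"w"),(sc,None,[200,120],5,"s")):
    for X,th in((60,0),(64,0),(62,5),(62,9)):
        print(n,X,th,((proj(d,pk(X,th)@RB.T/1000+OB,st)-off)*f).round(0).tolist())
    print("lip",((proj(d,lip@RB.T/1000+OB,st)-off)*f).round(0).tolist())
```

```text
w 60 0 [[220.0, 162.0], [447.0, 163.0], [232.0, 426.0], [432.0, 427.0], [213.0, 628.0], [448.0, 629.0]]
w 64 0 [[219.0, 135.0], [449.0, 135.0], [231.0, 405.0], [433.0, 406.0], [212.0, 612.0], [449.0, 613.0]]
w 62 5 [[218.0, 139.0], [450.0, 140.0], [229.0, 425.0], [435.0, 426.0], [209.0, 647.0], [452.0, 648.0]]
w 62 9 [[217.0, 132.0], [451.0, 133.0], [227.0, 432.0], [437.0, 433.0], [206.0, 668.0], [455.0, 669.0]]
lip [[204.0, 642.0], [457.0, 643.0], [206.0, 659.0], [206.0, 619.0]]
s 60 0 [[324.0, 297.0], [384.0, 289.0], [342.0, 374.0], [403.0, 365.0], [350.0, 451.0], [431.0, 439.0]]
s 64 0 [[323.0, 291.0], [383.0, 282.0], [340.0, 367.0], [401.0, 358.0], [348.0, 444.0], [429.0, 432.0]]
s 62 5 [[323.0, 287.0], [383.0, 279.0], [341.0, 359.0], [402.0, 351.0], [350.0, 433.0], [431.0, 421.0]]
s 62 9 [[322.0, 282.0], [383.0, 274.0], [341.0, 351.0], [402.0, 342.0], [350.0, 421.0], [432.0, 409.0]]
lip [[348.0, 437.0], [433.0, 425.0], [349.0, 444.0], [347.0, 443.0]]
```

View pics/w17b.png

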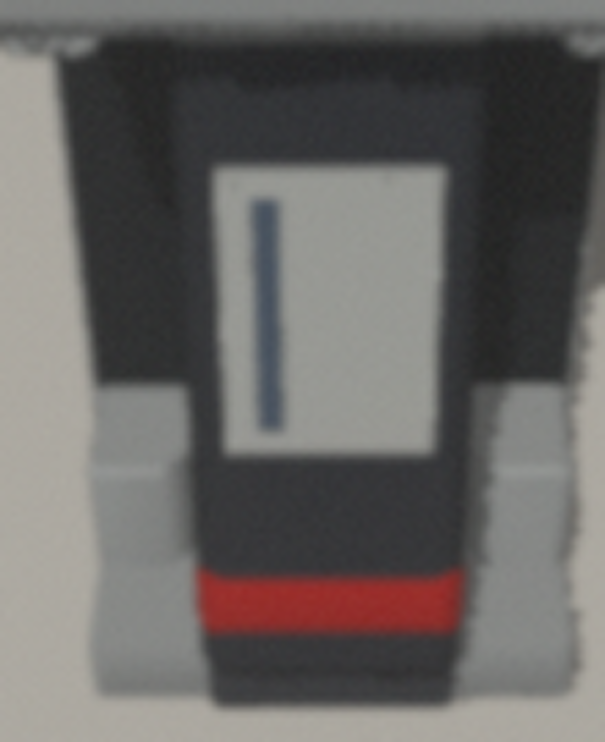

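```bash
cat >> tgt.py <<'E'
def tp(x,z,th,y=0):
    t=np.radians(th);c,s_=np.cos(t),np.sin(t)
    ex=np.array([c,0,-s_]);ez=np.array([s_,0,c]);ey=np.array([0,1,0.])
    return RB@np.array([x,y,z])/1000+OB,RB@np.c_[ex,-ey,-ez]
def tw(s):
    p=(np.array(s["ee_pos"])-OB)@RB*1000;R=RB.T@s["ee_rot"];f=np.array(s["ft_force"])@RB
    print("t",s["time"],"tcp bay",p.round(1),"th",np.degrees(np.arctan2(-R[2,0],R[0,0])).round(1),"F bay",f.round(1),"w",round(s["gripper_width"],4),"j",np.round(s["joint_positions"],2))
E
python3 - <<'E'
from tgt import *
s=arm.get_state();tw(s)
p,R=s["ee_pos"],s["ee_rot"]
for a,n in (((22,65,18),4),((22,45,18),2),((22,34,18),3)):
    p1,R1=tp(*a);print(a,p1);p,R=plan(p,R,p1,R1,n,4)
E
```

```text
t 20.025 tcp bay [ 69.7  -0.2 178.8] th 29.6 F bay [-0.1  0.3  0. ] w 0.07 j [ 0.62  0.38 -0.27  1.7   0.12  1.06 -2.12]
(22, 65, 18) [ 0.54766659 -0.27147449  0.10579165]
[0.0037, 0.0001, 0.0306, -0.1, 2.9, 0.0]
[0.0021, -0.0, 0.0308, -0.0, 2.9, 0.1]
[0.0005, -0.0, 0.0308, -0.1, 2.9, 0.0]
[-0.001, -0.0, 0.0308, -0.0, 2.9, 0.1]
end [ 0.5476 -0.2715  0.1058] err [-0. -0.  0.]
(22, 45, 18) [ 0.55416107 -0.27907855  0.08847114]
[0.0031, -0.0, 0.0095, -0.0, -0.0, -0.0]
[0.0031, -0.0, 0.0096, -0.0, -0.0, -0.0]
end [ 0.5542 -0.2791  0.0884] err [-0. -0. -0.]
(22, 34, 18) [ 0.55773303 -0.28326078  0.07894486]
[0.0011, -0.0, 0.0035, -0.0, -0.0, -0.0]
[0.0012, -0.0, 0.0035, -0.0, -0.0, -0.0]
[0.0011, -0.0, 0.0034, -0.0, -0.0, -0.0]
end [ 0.5577 -0.2833  0.079 ] err [-0. -0.  0.]
```

Emit:
arm_command(steps=[[0.0037,0,0.0306,0,2.9,0,0],[0.0021,0,0.0308,0,2.9,0,0],[0.0005,0,0.0308,0,2.9,0,0],[-0.001,0,0.0308,0,2.9,0,0],[0,0,0,0,0,0,0],[0,0,0,0,0,0,0]])

```text
time: 20.78
ee_pos: [0.5491, -0.2721, 0.1069]
ee_rot: [[0.637, -0.759, 0.139], [-0.742, -0.652, -0.156], [0.209, -0.004, -0.978]]
ft_force: [-1.0, -0.9, 0.6]
gripper_width: -0.0004
```

Run:
```python
from tgt import *
s=arm.get_state();tw(s)
w=arm.snapshot("wrist")
crop(w,"pics/w18.png",140,100,280,300,2)
p,R=s["ee_pos"],s["ee_rot"]
for a,n in (((22,50,18),2),((22,34,18),4)):
    p1,R1=tp(*a);print(a,p1);p,R=plan(p,R,p1,R1,n,4)
```

```text
t 20.775 tcp bay [23.8  0.7 65.2] th 17.9 F bay [ 0.3 -1.3  0.4] w -0.0004 j [ 0.51  0.46 -0.18  1.93  0.32  0.59 -2.34]
(22, 50, 18) [ 0.55253745 -0.27717753  0.09280127]
[0.0015, 0.0004, 0.0075, -0.1, -0.0, 0.1]
[0.0014, 0.0004, 0.0076, -0.2, -0.1, 0.0]
end [ 0.5525 -0.2772  0.0928] err [-0.0001  0.     -0.    ]
(22, 34, 18) [ 0.55773303 -0.28326078  0.07894486]
[0.0013, -0.0, 0.0038, 0.0, 0.0, 0.0]
[0.0012, -0.0, 0.0038, 0.0, 0.0, 0.0]
[0.0013, -0.0, 0.0038, 0.0, 0.0, 0.0]
[0.0012, -0.0, 0.0038, 0.0, 0.0, 0.0]
end [ 0.5577 -0.2833  0.0789] err [-0. -0. -0.]
```

View pics/w18.png

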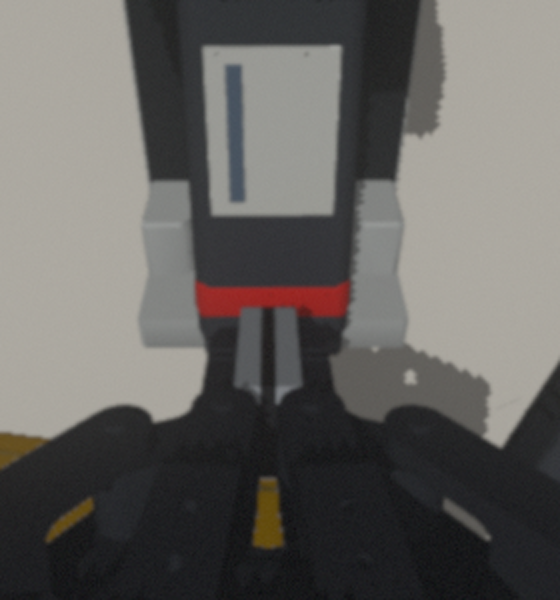

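Emit:
arm_command(steps=[[0.003,0,0.0075,0,0,0,0],[0.003,0,0.0075,0,0,0,0],[0.0013,0,0.0038,0,0,0,0],[0,0,0,0,0,0,0]])

```text
time: 21.32
ee_pos: [0.5554, -0.2803, 0.0885]
ee_rot: [[0.636, -0.759, 0.138], [-0.743, -0.651, -0.155], [0.208, -0.004, -0.978]]
ft_force: [0.4, 0.5, 0.5]
gripper_width: 0.0001
```

Run:
```python
from tgt import *
s=arm.get_state();tw(s)
```

```text
t 21.325 tcp bay [23.5  0.1 44.1] th 18.0 F bay [0.2 0.6 0.5] w 0.0001 j [ 0.51  0.5  -0.17  1.92  0.34  0.57 -2.34]
```

Emit:
arm_command(steps=[[0.0013,0,0.0036,0,0,0,0],[0.0013,0,0.0036,0,0,0,0],[0,0,0,0,0,0,0]])

```text
time: 21.7
ee_pos: [0.5576, -0.2829, 0.0816]
ee_rot: [[0.637, -0.759, 0.137], [-0.743, -0.651, -0.155], [0.207, -0.003, -0.978]]
ft_force: [-1.3, -0.2, 0.8]
gripper_width: 0.0002
```

Run:
```python
from tgt import *
s=arm.get_state();tw(s)
```

```text
t 21.7 tcp bay [23.   0.1 36.5] th 18.1 F bay [-0.2 -1.1  1.1] w 0.0002 j [ 0.51  0.52 -0.17  1.91  0.34  0.56 -2.34]
```

Emit:
arm_command(steps=[[0.001,0,0.0025,0,0,0,0],[0,0,0,0,0,0,0]])

```text
time: 21.95
ee_pos: [0.5593, -0.285, 0.08]
ee_rot: [[0.636, -0.759, 0.139], [-0.743, -0.651, -0.156], [0.209, -0.004, -0.978]]
ft_force: [-0.3, 0.5, 0.2]
gripper_width: 0.0002
```

Run:
```python
from tgt import *
s=arm.get_state();tw(s)
w=arm.snapshot("wrist");sc=arm.snapshot("scene")
crop(w,"pics/w19.png",140,100,280,300,2);crop(sc,"pics/s19.png",200,120,160,120,5)
```

```text
t 21.95 tcp bay [24.5  0.1 33.8] th 18.0 F bay [-0.4  0.1  0.4] w 0.0002 j [ 0.51  0.52 -0.17  1.91  0.34  0.56 -2.34]
```

View pics/w19.png

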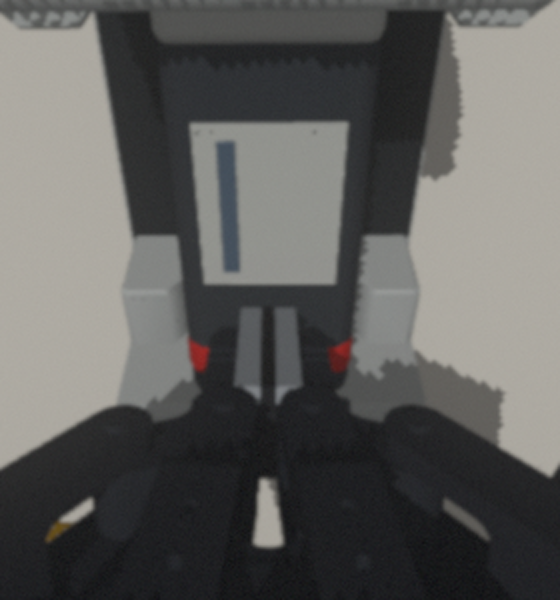

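View pics/s19.png

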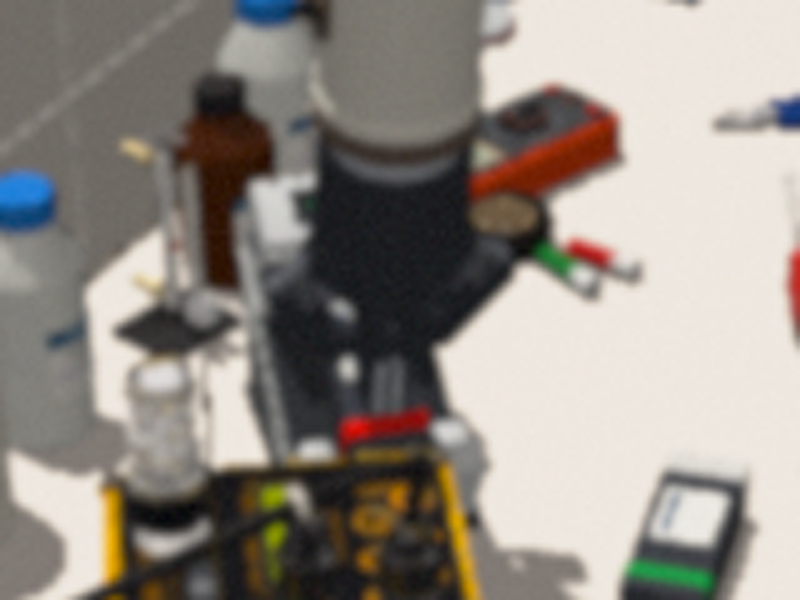

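Emit:
arm_command(steps=[[-0.002,0,-0.02,0,0,0,0],[0,0,-0.04,0,-3,0,0],[0,0,-0.045,0,-4,0,0],[0,0,-0.03,0,-4,0,0],[0,0,0,0,0,0,0],[0,0,0,0,0,0,0]])

```text
time: 22.8
ee_pos: [0.5423, -0.2661, 0.2128]
ee_rot: [[0.651, -0.759, 0.014], [-0.759, -0.651, -0.011], [0.018, -0.004, -1.0]]
ft_force: [-0.2, -0.3, -0.1]
gripper_width: 0.0001
```

Run:
```python
from tgt import *
s=arm.get_state();tw(s)
w=arm.snapshot("wrist")
s=arm.get_state()
w=arm.snapshot("wrist");sc=arm.snapshot("scene")
crop(w,"pics/w20.png",205,40,130,155,5);crop(sc,"pics/s20.png",200,120,160,120,5)
pickle.dump((s,w,sc),open("v20.pkl","wb"))
def pk(X,th,zc=0):
    t=np.radians(th);ex=np.array([np.cos(t),0,-np.sin(t)]);ez=np.array([np.sin(t),0,np.cos(t)])
    o=np.array([X,0,0])+ [0,0,zc+60*np.sin(t)]
    pts=[o+a*ex+b*np.array([0,1,0])+32*ez for a,b in [(28.5,16),(28.5,-16),(-16.4,16),(-16.4,-16),(-60,21),(-60,-21),(60,21),(60,-21)]]
    return np.array(pts)
lip=np.array([[4,22,40],[4,-22,40],[0,22,40],[4,22,34],[116,44,51],[116,-44,51]])
for d,st,off,f,n in((w,s,[205,40],5,"w"),(sc,None,[200,120],5,"s")):
    for X,th in((60,0),(64,0),(60,3),(60,6)):
        print(n,X,th,((proj(d,pk(X,th)@RB.T/1000+OB,st)-off)*f).round(0).tolist())
    print("lip",((proj(d,lip@RB.T/1000+OB,st)-off)*f).round(0).tolist())
```

```text
t 22.8 tcp bay [ 68.9  -0.5 161.4] th 29.0 F bay [ 0.  -0.4 -0.2] w 0.0001 j [ 0.63  0.41 -0.28  1.71  0.14  1.02 -2.13]
w 60 0 [[242.0, 314.0], [458.0, 315.0], [254.0, 558.0], [443.0, 558.0], [237.0, 743.0], [459.0, 744.0], [193.0, 97.0], [508.0, 98.0]]
w 64 0 [[240.0, 289.0], [459.0, 289.0], [253.0, 538.0], [444.0, 539.0], [236.0, 727.0], [460.0, 728.0], [191.0, 66.0], [511.0, 67.0]]
w 60 3 [[241.0, 309.0], [459.0, 310.0], [253.0, 564.0], [445.0, 565.0], [235.0, 759.0], [461.0, 760.0], [192.0, 84.0], [509.0, 85.0]]
w 60 6 [[240.0, 305.0], [460.0, 305.0], [251.0, 570.0], [446.0, 571.0], [233.0, 776.0], [463.0, 777.0], [192.0, 73.0], [510.0, 74.0]]
lip [[228.0, 757.0], [467.0, 758.0], [229.0, 773.0], [230.0, 735.0], [4.0, 191.0], [697.0, 193.0]]
s 60 0 [[324.0, 297.0], [384.0, 289.0], [342.0, 374.0], [403.0, 365.0], [350.0, 451.0], [431.0, 439.0], [303.0, 246.0], [381.0, 236.0]]
s 64 0 [[323.0, 291.0], [383.0, 282.0], [340.0, 367.0], [401.0, 358.0], [348.0, 444.0], [429.0, 432.0], [301.0, 240.0], [379.0, 229.0]]
s 60 3 [[324.0, 293.0], [384.0, 285.0], [342.0, 367.0], [403.0, 358.0], [350.0, 443.0], [431.0, 430.0], [302.0, 244.0], [380.0, 233.0]]
s 60 6 [[323.0, 289.0], [384.0, 281.0], [342.0, 361.0], [403.0, 352.0], [350.0, 434.0], [432.0, 422.0], [302.0, 242.0], [380.0, 231.0]]
lip [[348.0, 437.0], [433.0, 425.0], [349.0, 444.0], [347.0, 443.0], [263.0, 241.0], [429.0, 218.0]]
```

View pics/w20.png

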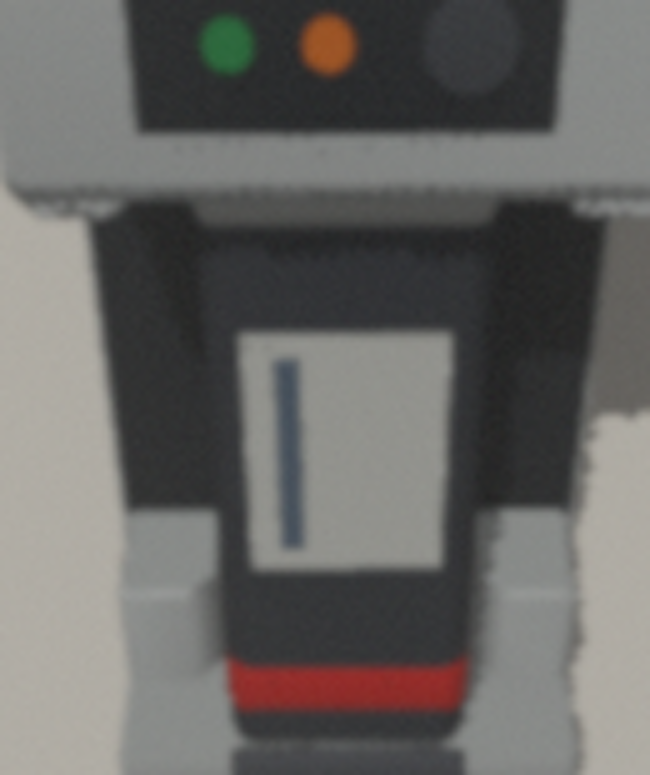

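View pics/s20.png

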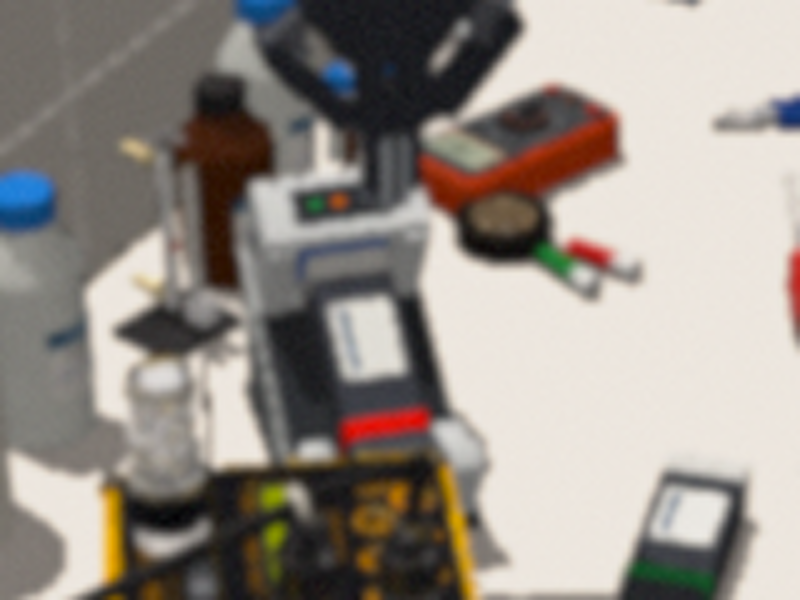

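Run:
```python
from tgt import *
s=arm.get_state();tw(s);print(np.abs(s["qvel"]).max(),s["ft_force"])
print(arm.finish_job())
```

```text
t 22.95 tcp bay [ 67.6  -0.6 160.7] th 29.1 F bay [-0.6  0.1 -0.3] w -0.0001 j [ 0.63  0.41 -0.28  1.71  0.14  1.02 -2.13]
0.0043615464303852335 [-0.17585625  0.33389287 -0.51632284]
the job is handed in; nothing more can be done
None
```

I put the red-banded pack in the larger dock, contact end first. I handed the job in at about 23 s of the 38 s allowed; no verdict came back.

**How it went**
- My first grasp would have brought the wrist camera too close to the yellow box when tilting. I set the pack down and gripped it again with the tool turned half round.
- I pushed the carriage back about 25 mm, measured from the tool pose and matched by the wrist force.
- The swing down had to stop about 9 degrees short of flat, because joint 7 had reached -2.51 rad and its limit is -2.57. I released the pack there with its plain end already below the lip, and it stayed tilted by roughly 5 to 8 degrees.
- Following it down with the closed fingertips brought it flat. The forces read about 1 N, so I can't say how much was pressing and how much was the pack settling by itself.

**Last checks (wrist and scene pictures)**
- **Pack:** flat to about 2 degrees, x about 59–60 mm in the bay (60 is seated), less than 1 mm off centre, with the plain end at the lip's lower edge.
- **Robot:** clear of everything, with no force on the wrist.
- **Green pack:** I never went near it. It looks unmoved in the pictures, but I did not measure it.

**Weak points**
- The wrist picture put the lip and label about 3 pixels (roughly 2 mm) from where my dock fit predicted, while the hood edge matched. About half of the label's shift comes from my estimate of where it sits on the pack.
- I could not see the carriage directly at the end. I inferred its travel and the contact from the pack's position.

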